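Tip the pump bracket onto its foot and clamp it

ROBOT

A 6-joint arm with a two-finger parallel gripper is mounted at the origin on the work surface. World frame = base frame: x ahead of the robot, y to its left, z up, the work surface at z = 0. Lengths are in m, angles in rad, forces in N, time in s.
With the tool pointing down it reaches from about 0.375 to 0.9 m from the base axis. Payload 3.1 kg.
Tool frame: the origin (TCP) lies at the very end of the fingers, on their centre line; the grasp point (between the pads) lies 19 mm behind it (manip.tcp_to_grasp is the distance from the TCP to the grasp point, in m); z points along the fingers, y is the line along which they close (so a half turn about z gives the same grasp; the last joint's range is limited). The gripper opens to 85 mm and grips with 20 to 120 N. Pads are 22 mm wide; open, the fingers measure 114 mm over their backs; the gripper's body (76 mm by 85 mm) begins 54 mm behind the grasp point. The pads swing forward as they close: fully open they stand 13 mm farther back than shut.
Start: joints at [-1.349, 0.527, 1.433, -0, 1.181, -0.178], TCP at [0.243, -0.576, 0.192] pointing down, gripper open.
Joint ranges: [-3.08, 3.08], [-0.75, 2.2], [0.22, 2.44], [-1.43, 4.57], [0, 2.65], [-2.85, 2.85]. Speed limits (rad/s): [2.79, 2.79, 3.14, 3.14, 3.14, 3.14].

INTERFACE

Orientations are given as a unit quaternion [x, y, z, w].
In Python, from station import manip gives the robot as it stands. The module is installed in compiled form; this text tells all that it offers.
- The arm moves only by the tool step_arm, never from a script. Its argument "commands" is one flat list of numbers, 6 for each row, row after row: the shift along the tool's x, y, z in m, then the turn, a rotation vector about the tool's x, y, z in degrees. A call has exactly 10 rows; each row is the pose to reach, as a shift and turn from the pose commanded when the call began, along the tool's axes at that moment; what a row does not reach only later rows make up. A row lasts 1/10 s, in which the tool goes at most 50 mm and 8.59 degrees, less where a joint would pass 70% of its speed; a pose out of reach is approached as far as the arm can. A call with a gripper value outside its range is refused whole. "jaw" is the opening in per cent of the stroke, from 0 (shut) to 100 (fully open), set as the call begins (left out, the last holds). The fingers move at their own pace and stop on an object; "grip_force" is the grip in N (left out, the last holds). Time passes only in rows, so rows that repeat a pose let the fingers close, or fill a call up. It gives the time, the measured TCP pose, the force, the opening and the grip force at its end, in the units of the state.
- manip.sense(): the state, without advancing time (a new reading comes with each control period).
- manip.snapshot(name): name is "scene" or "side" or "wrist"; returns a dict with "pixels" (420x560x3 uint8, blue, green, red), "fx", "fy", "cx", "cy" (pixels), "k1" (the pictures are not rectified: a ray, as slopes to the right and down, at radius r is drawn at 1 + k1 r^2 times it, then the intrinsics apply), "R" (3x3) and "t" (3): a world point X has camera coordinates R X + t; the wrist camera has in their place "mount" (4x4, takes a point from camera to tool coordinates, whose origin is the TCP and whose axes are the flange's). Camera axes: x right, y down, z forward; pixel columns grow to the right and rows downward; lengths in m; the calibration is good to about 2 mm. A picture is of the moment at which its call begins: read the wrist's pose just before it. There is no depth.
- manip.sign_off(): hands the job in; it is judged then, once.
The state is a dict: "t": time; "q": joint angles; "qd": joint speeds; "tau": joint torques, N m; "tcp_pos": TCP position; "tool_rot": TCP orientation; "force": force on the tool from outside, world axes, zero at the start; "ft_torque": the same for the moment, N m; "finger_gap": opening from 0.0 (shut) to 1.0 (fully open); "gripper_force": force on a finger pad.
Only numpy, scipy, OpenCV 4.12 (cv2) and the standard library are available. Lean on these libraries where they do the work, as an engineer would, in place of code of your own. Each camera call takes 0.05 s, during which the arm holds its last target. There are 200 camera calls.

TASK

The aluminium angle bracket lies on its long leg on the clamp plate: tip it over its corner, with the corner staying down on the plate, and let it down gently (no drop) onto its short leg, so that the short leg lies between the blue fence and the orange spring pad. Then wind the red-handled handwheel clockwise until the pad holds the bracket tight against the fence with its spring pushed in about half-way, never all the way in. Leave the bracket standing clamped, and do not disturb the bottle, the beaker or the screwdriver.

Things in the scene. Friction and masses are not known exactly. Their poses are not given: they have to be found in the camera images.
- plate: Fixed dark grey clamp plate, x -140..140, y -140..160 mm in its own frame, 12 mm thick; origin on the underside, z up. The fence (30 mm high above the plate, y -110..-10) has its inner face at x = -90; the handwheel's axis is at x = 85, y = -55. The bracket starts with its long leg pointing to +y and is tipped towards -y, into the channel between fence and pad.
- bracket: Loose bracket, about 0.26 kg (varies), 50 mm wide, legs 8 mm thick; origin mid-way along the outer corner edge it tips about. Own x along that edge, y along the long leg (120 mm), z along the short leg (90 mm). Start: z up. End: y up, short leg flat towards the plate's -y. It balances at about 59 degrees of tip; beyond that it falls onto the short leg unless held.
- bracket_corner (a point): Middle of the bracket's outer corner edge (same as the bracket's origin); 12 mm above the bench while it is on the plate.
- bracket_end (a point): Point on the long leg to hold it by, across its 50 mm width: 14 mm from the free end (106 mm from the corner), half-way through the 8 mm thickness, mid-width. Axes as the bracket's. Starts 4 mm above the plate's top. Held lightly (about 8 N) it can turn between the fingers; held hard it turns with the hand.
- fence (a point): Centre of the inner face of the blue fence (100 mm long, 30 mm high, slippery plastic, fixed to the plate). The bracket's side edge must end flat against this face. Axes as the plate's.
- pad_face (a point): Centre of the front face of the orange spring pad (75 mm long, slippery, 26 mm high, bottom 2 mm above the plate); the pad faces the fence, moves towards it (plate -x) as the wheel is wound, 88 mm from the fence when the wheel reads 0. Axes as the plate's.
- pad (a joint): How far the pad's spring is pushed in, m: 0 free, 0.010 fully in (hard stop); 1.5 N per mm. Half-way is 0.005.
- wheel (a joint): Angle of the handwheel, rad: grows clockwise seen from above, 0..5; it drives the pad's carriage 12 mm towards the fence per rad. It stays where it is left (friction 0.12 Nm, about 3 N at the handle; about 1 to 3 N more when the pad is pressing).
- wheel_centre (a point): On the handwheel's vertical axis, at the wheel's top face, 66 mm above the bench. Black wheel, 92 mm diameter.
- crank (a point): Middle of the red upright crank handle on the handwheel: round pin 18 mm in diameter, standing 45 mm above the wheel's top face (66 to 111 mm above the bench), 40 mm from the wheel's axis; its position goes round with the wheel. The red sleeve spins freely on its pin, so it can be held from above and led round.
- bottle: Amber bottle with a blue cap, 68 mm diameter, 140 mm high, loose; origin under its centre. Bystander.
- beaker: Glass beaker, 72 mm diameter, 90 mm high, loose; origin under its centre. Bystander.
- driver: Screwdriver 180 mm long lying on the bench, loose. Bystander.
There are look-alikes about, which are no part of the job. What is shaped like the bracket but green or turquoise is not meant.

How it is judged:
On the way, in this order (a step that is already met when the one before it is completed fails the run):
1. the bracket has been tipped and rests on its short leg between the fence and the pad (angle between bracket_end's own y axis and vertical below 0.06 rad and z of bracket_corner in the frame of plate below 0.015 m and y of bracket_corner in the frame of plate between -0.04 and 0.035 m and angle between the x axis of bracket and the x axis of plate, either way round below 0.35 rad and x of bracket_corner in the frame of plate between -0.07 and -0.02 m and angular speed of bracket below 0.3 rad/s), for 0.2 s.
2. the handwheel has been wound until the spring pad presses on the bracket (value of joint pad above 0.002 m and contact force between pad and bracket above 2 N), for 0.2 s.
At the end, for the whole second after the job is handed in: Bracket at rest on its short leg (long leg within 0.06 rad of vertical, corner within 3 mm of the plate top, at plate y -40 to 35 mm), side within 3.5 mm and 0.06 rad of the fence; the pad presses on it with over 2 N, its spring in by over 2 mm (all of step 2 and angle between bracket_end's own y axis and vertical below 0.06 rad and z of bracket_corner in the frame of plate below 0.015 m and y of bracket_corner in the frame of plate between -0.04 and 0.035 m and x of bracket_corner in the frame of plate between -0.0685 and -0.0615 m and angle between the x axis of bracket and the x axis of plate, either way round below 0.06 rad and linear speed of bracket below 0.02 m/s and angular speed of bracket below 0.2 rad/s); the robot touches nothing.
It fails at once if the bracket's corner is lifted more than 12 mm off the plate (z of bracket_corner in the frame of plate above 0.024 m).
It fails at once if the bracket is dropped or knocked over (it turns faster than 4 rad/s) (angular speed of bracket above 4 rad/s).
It fails at once if the pad's spring is pushed all the way in (more than 9.5 mm) (value of joint pad above 0.0095 m).
It fails at once if the bottle, the beaker or the screwdriver is moved by more than 30 mm (distance of any of bottle, beaker, driver from where it was at the start of the episode above 0.03 m).
It also fails if it takes over 69 s, if anything falls off the work surface, if the arm or the gripper's body presses on something with over 40 N, if the wrist force passes 120 N, or if a joint passes its speed limit or range.

## Working session

There is one attempt and no reset: what is moved stays moved. The work goes in short steps, Python scripts to look and compute and a tool call to move; the robot and the scene stay as the last step left them, time stands still between calls to the robot, and variables do not carry over. Pictures are saved under pics/ and viewed, at most 10 in all, crops included, and the job is handed in when it is done.

Besides the shell and the picture viewer there is one more tool, called by a JSON object that holds its "method" and its "body", one argument or row to a line. step_arm: Moves the arm, as the interface text tells. Its arguments: {"type":"object","properties":{"commands":{"type":"array","items":{"type":"number"}},"jaw":{"type":"number"},"grip_force":{"type":"number"}},"required":["commands"]}

```bash
mkdir -p pics; ls; cat > h.py <<'E'
import numpy as np, cv2, pickle
from scipy.spatial.transform import Rotation as Ro
from station import manip
def snap(n,f):
    s=manip.sense(); c=manip.snapshot(n); cv2.imwrite('pics/%s.png'%f,c['pixels'])
    if 'mount' in c:
        M=np.array(c['mount']); T=np.eye(4); T[:3,:3]=Ro.from_quat(s['tool_rot']).as_matrix(); T[:3,3]=s['tcp_pos']
        W=np.linalg.inv(T@M); c['R'],c['t']=W[:3,:3],W[:3,3]
    pickle.dump(c,open('pics/%s.pkl'%f,'wb')); return c
def load(f): return pickle.load(open('pics/%s.pkl'%f,'rb'))
def ray(c,u,v):
    d=np.array([(u-c['cx'])/c['fx'],(v-c['cy'])/c['fy']]); s=d.copy()
    for _ in range(30): s=d/(1+c['k1']*(s@s))
    R=np.array(c['R']); return -R.T@np.array(c['t']), R.T@np.array([s[0],s[1],1.])
def onz(c,u,v,z):
    o,d=ray(c,u,v); return o+d*(z-o[2])/d[2]
def tri(*L):
    A=0;b=0
    for c,u,v in L:
        o,d=ray(c,u,v); d=d/np.linalg.norm(d); P=np.eye(3)-np.outer(d,d); A=A+P; b=b+P@o
    return np.linalg.solve(A,b)
def proj(c,X):
    p=np.array(c['R'])@X+np.array(c['t']); s=p[:2]/p[2]; s=s*(1+c['k1']*(s@s)); return s*[c['fx'],c['fy']]+[c['cx'],c['cy']]
E
python3 - <<'E'
from h import *
for n in('scene','side','wrist'): snap(n,n+'0')
s=manip.sense(); print(s, manip.tcp_to_grasp)
a=cv2.imread('pics/scene0.png');b=cv2.imread('pics/side0.png')
E
```

```text
pics
{'t': 0.15, 'q': array([-1.34951651e+00,  5.28258511e-01,  1.43363191e+00,  1.03701165e-05,
        1.18141128e+00, -1.78485529e-01]), 'qd': array([-1.01144704e-03, -3.01122740e-03, -3.32633681e-03, -1.10076108e-05,
       -4.43462339e-04, -1.58773694e-03]), 'tau': array([ 4.58541181e-04, -4.42743051e+01, -1.78274900e+01, -2.41807593e-04,
        5.67076480e-03, -2.00482191e-05]), 'tcp_pos': array([ 0.24314963, -0.5750806 ,  0.19154725]), 'tool_rot': array([ 9.80089914e-01,  1.98552335e-01, -1.34888187e-05, -8.54430010e-04]), 'force': array([-0.18182949,  0.68700295,  0.04902075]), 'ft_torque': array([-0.0252051 ,  0.03278804,  0.00335564]), 'gripper_force': 0.0, 'finger_gap': 1.0004621902071198} 0.0187
```

View pics/scene0.png

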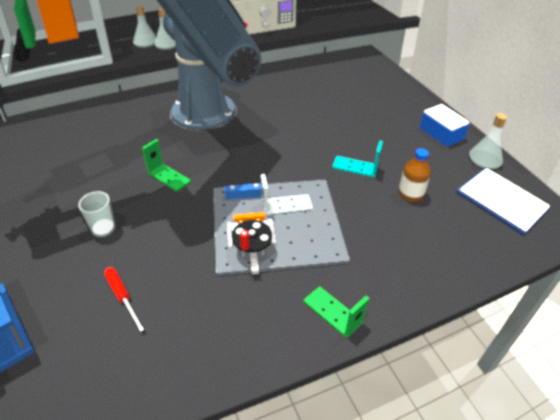

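View pics/side0.png

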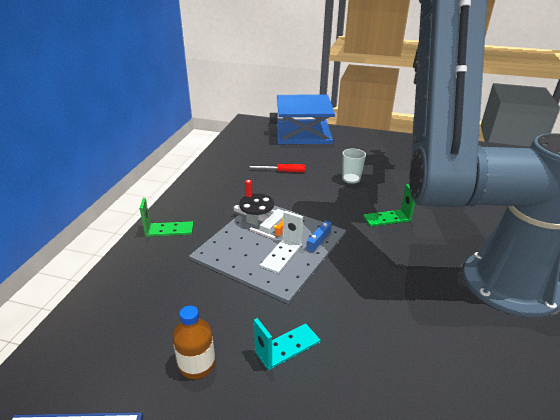

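The scene picture shows the plate at about (213–345, 180–270), with the fence towards the robot at (243,191). The white bracket has its long leg to the right at (290,204), and the wheel is at (252,236) with the red crank at (243,240). The cyan and green ones are look-alikes. I'll enlarge both views.

```bash
python3 - <<'E'
import cv2
a=cv2.imread('pics/scene0.png')[170:280,205:355];b=cv2.imread('pics/side0.png')[172:304,182:352]
cv2.imwrite('pics/c1.png',cv2.resize(a,None,fx=5,fy=5,interpolation=cv2.INTER_CUBIC))
cv2.imwrite('pics/c2.png',cv2.resize(b,None,fx=4.5,fy=4.5,interpolation=cv2.INTER_CUBIC))
E
```

```text
(no output)
```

View pics/c1.png

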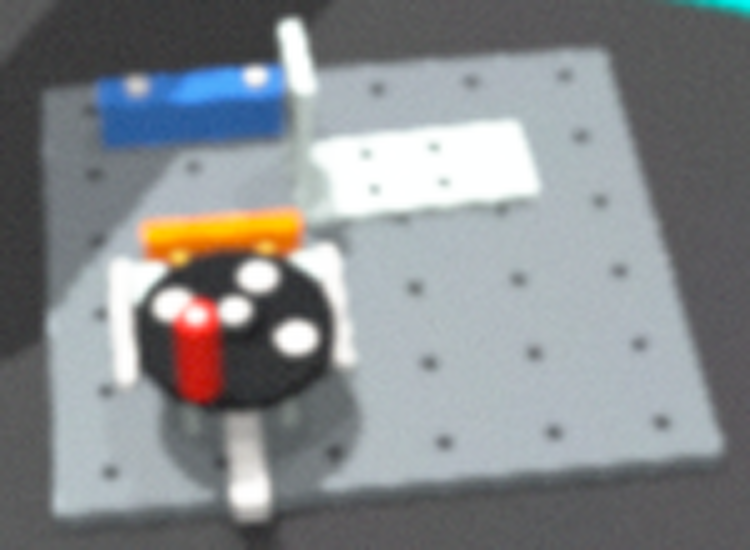

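View pics/c2.png

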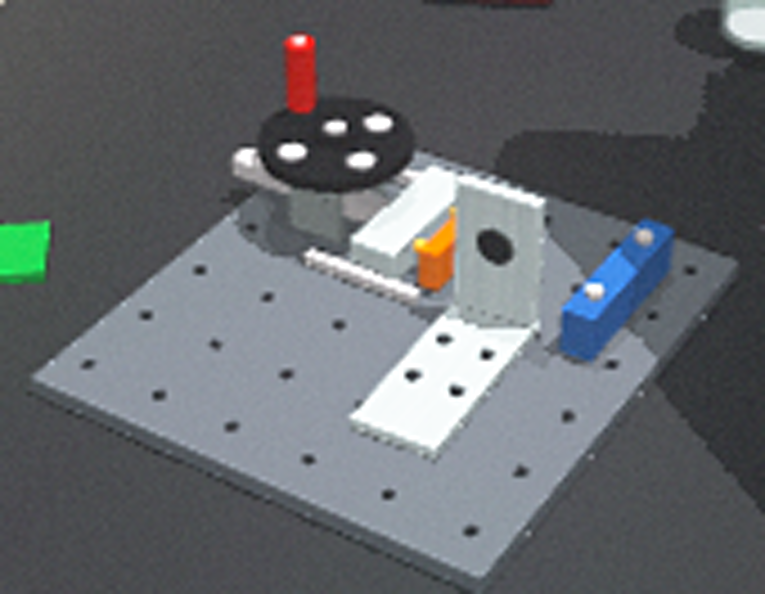

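The crops show the plate corners, the bracket's leg end at side crop (352,415) and (435,448), and the crank top at scene crop (197,315) and side crop (300,40). I'll fit the poses.

```bash
cat > fit.py <<'E'
from h import *
from scipy.optimize import least_squares
S=load('scene0');D=load('side0')
sc=lambda u,v:(u/5+205-.4,v/5+170-.4); sd=lambda u,v:(u/4.5+182-.4,v/4.5+172-.4)
def fit(L,x0):
    def X(p,l): return np.append(Ro.from_euler('z',p[2]).as_matrix()[:2,:2]@l[:2]+p[:2],l[2])
    f=lambda p:np.concatenate([proj(c,X(p,np.array(l)))-uv for c,uv,l in L])
    r=least_squares(f,x0,loss='soft_l1'); print('pose',r.x.round(4),'deg',np.degrees(r.x[2]).round(2)); print('res',r.fun.reshape(-1,2).round(1).tolist()); return r.x
P=fit([(S,sc(43,93),(-.14,-.14,.012)),(S,sc(607,50),(-.14,.16,.012)),(S,sc(722,450),(.14,.16,.012)),(S,sc(57,512),(.14,-.14,.012)),
 (D,sd(33,378),(.14,.16,.012)),(D,sd(485,578),(-.14,.16,.012)),(D,sd(738,262),(-.14,-.14,.012))],[.6,-.1,0])
B=fit([(S,sc(520,118),(-.025,.12,.02)),(S,sc(542,190),(.025,.12,.02)),(D,sd(352,415),(.025,.12,.02)),(D,sd(435,448),(-.025,.12,.02)),
 (D,sd(457,180),(.025,.008,.102)),(D,sd(545,200),(-.025,.008,.102))],[.57,-.1,0])
R=Ro.from_euler('z',P[2]).as_matrix()[:2,:2]
print('bracket in plate',R.T@(B[:2]-P[:2]),np.degrees(B[2]-P[2]))
w=R@[.085,-.055]+P[:2]; print('wheel',w)
c=tri((S,*sc(197,313)),(D,*sd(300,40))); print('crank',c,onz(S,*sc(197,313),.111),onz(D,*sd(300,40),.111),'r',np.linalg.norm(c[:2]-w),'ang',np.degrees(np.arctan2(*(c[:2]-w)[::-1])))
print('bracket_end',Ro.from_euler('z',B[2]).as_matrix()[:2,:2]@[0,.106]+B[:2])
for n,uv in(('beaker',(102,230)),('bottle',(414,198))): print(n,onz(S,*uv,0))
print('R tool',Ro.from_quat(manip.sense()['tool_rot']).as_matrix().round(3))
E
python3 fit.py
```

```text
pose [ 0.5613  0.0145 -0.2758] deg -15.8
res [[-0.7, -0.8], [-1.3, -0.8], [0.1, -0.2], [-0.6, 0.1], [-1.2, 0.5], [-1.1, 0.7], [-0.1, 0.0]]
pose [ 0.5081  0.0098 -0.2471] deg -14.16
res [[-1.7, 0.6], [-2.2, -0.4], [-0.4, 0.5], [-0.2, 0.5], [0.1, 0.3], [-0.9, 1.9]]
bracket in plate [-0.0499216  -0.01899614] 1.6446115704882174
wheel [ 0.62815411 -0.06160361]
crank [ 0.65748591 -0.08798702  0.11305607] [ 0.65733772 -0.08681896  0.111     ] [ 0.65804247 -0.09329897  0.111     ] r 0.0394517256976269 ang -41.970789175802764
bracket_end [0.5340668  0.11256378]
beaker [ 0.42081272 -0.37737406  0.        ]
bottle [6.17498242e-01 3.98754437e-01 1.11022302e-16]
R tool [[ 0.921  0.389 -0.   ]
 [ 0.389 -0.921  0.002]
 [ 0.    -0.002 -1.   ]]
```

View pics/wrist0.png

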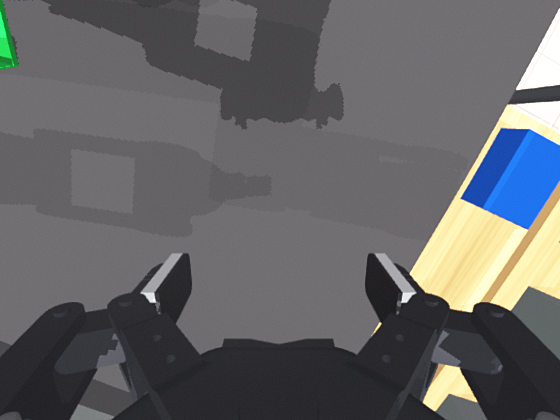

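The wrist view shows only bench and no task objects. The two measurements agree: crank radius 39 mm and the bracket at about plate (-50, -19). I'll move above the bracket with the hand aligned.

```bash
cat >> h.py <<'E'
def tool(yaw,phi): # yaw of bracket x (deg); phi tilt (deg), tool x=+by, y=bx, z down
    b=Ro.from_euler('z',yaw,degrees=True).as_matrix(); M=np.stack([b[:,1],b[:,0],-b[:,2]],1)
    return M@Ro.from_euler('y',phi,degrees=True).as_matrix()
def delta(p,R,p0=None,R0=None):
    s=manip.sense()
    if p0 is None: p0=s['tcp_pos'];R0=Ro.from_quat(s['tool_rot']).as_matrix()
    return np.r_[R0.T@(np.array(p)-p0),np.degrees(Ro.from_matrix(R0.T@R).as_rotvec())].round(4)
E
python3 - <<'E'
from h import *
c=load('wrist0'); print(np.array(c['mount']).round(3),c['fx'],c['k1'])
print(delta([.50,.04,.25],tool(-14.5,0)))
E
```

```text
[[-0.    -0.962 -0.272  0.068]
 [ 1.    -0.    -0.001 -0.   ]
 [ 0.001 -0.272  0.962 -0.182]
 [ 0.     0.     0.     1.   ]] 295.67425436882377 -0.04506310790439509
[  0.476   -0.4667  -0.0575  -0.0812  -0.0608 -52.5953]
```

{"method": "step_arm", "body": {
  "commands": [0.476, -0.467, -0.058, 0, 0, -52.6, 0.476, -0.467, -0.058, 0, 0, -52.6, 0.476, -0.467, -0.058, 0, 0, -52.6, 0.476, -0.467, -0.058, 0, 0, -52.6, 0.476, -0.467, -0.058, 0, 0, -52.6, 0.476, -0.467, -0.058, 0, 0, -52.6, 0.476, -0.467, -0.058, 0, 0, -52.6, 0.476, -0.467, -0.058, 0, 0, -52.6, 0.476, -0.467, -0.058, 0, 0, -52.6, 0.476, -0.467, -0.058, 0, 0, -52.6],
  "jaw": 100,
  "grip_force": 20
}}

```text
t: 1.15
tcp_pos: [0.4353, -0.114, 0.2358]
tool_rot: [0.791, 0.612, 0.0, 0.0]
force: [1.2, -0.3, -0.1]
finger_gap: 1.005
gripper_force: 0.0
```

```bash
python3 - <<'E'
from h import *
print(delta([.50,.04,.25],tool(-14.5,0)),manip.sense()['q'].round(3))
E
```

```text
[ 0.1653  0.024  -0.0142  0.0098  0.0007 -0.0155] [-0.505  0.231  1.796  0.     1.114 -0.252]
```

{"method": "step_arm", "body": {
  "commands": [0.165, 0.024, -0.014, 0, 0, 0, 0.165, 0.024, -0.014, 0, 0, 0, 0.165, 0.024, -0.014, 0, 0, 0, 0.165, 0.024, -0.014, 0, 0, 0, 0.165, 0.024, -0.014, 0, 0, 0, 0.165, 0.024, -0.014, 0, 0, 0, 0.165, 0.024, -0.014, 0, 0, 0, 0.165, 0.024, -0.014, 0, 0, 0, 0.165, 0.024, -0.014, 0, 0, 0, 0.165, 0.024, -0.014, 0, 0, 0]
}}

```text
t: 2.15
tcp_pos: [0.4994, 0.037, 0.2496]
tool_rot: [0.791, 0.612, -0.0, -0.0]
force: [-0.4, -0.3, 0.2]
finger_gap: 1.0
gripper_force: 0.0
```

```bash
python3 - <<'E'
from h import *
c=snap('wrist','wrist1'); print(manip.sense()['tcp_pos'])
cv2.imwrite('pics/w1.png',cv2.resize(c['pixels'],(800,600),interpolation=cv2.INTER_CUBIC))
E
```

```text
[0.4995039  0.03720053 0.24966406]
```

View pics/w1.png

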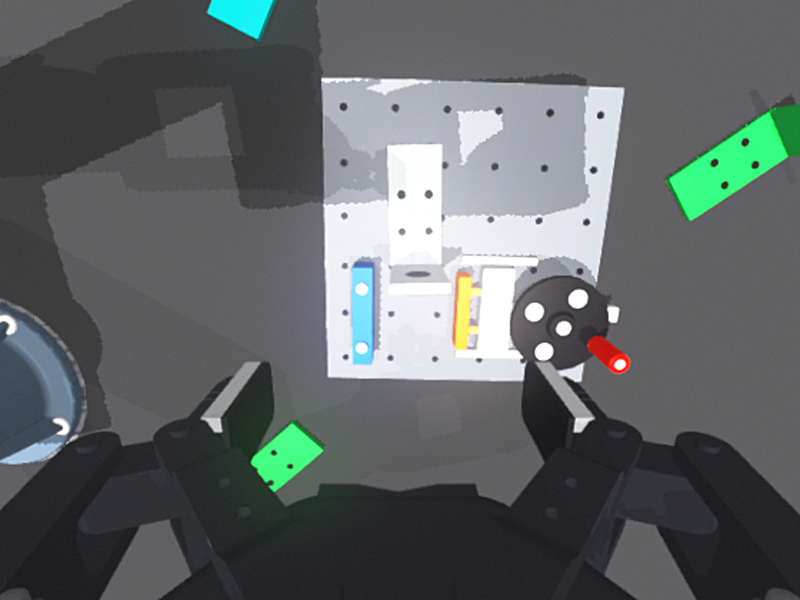

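The wrist view shows plate corners at (323,78), (624,88) and (328,378). The bracket's leg end is at (388–441,145), its short-leg top at (389–450,282–293), the fence's inner face at about x=374, the pad face at about x=457, and the crank top at (620,364).

```bash
cat > fit2.py <<'E'
from fit import *
print('-----')
W=load('wrist1'); w=lambda u,v:((u+.5)*.7-.5,(v+.5)*.7-.5)
P=fit([(W,w(323,78),(-.14,.16,.012)),(W,w(624,88),(.14,.16,.012)),(W,w(328,378),(-.14,-.14,.012))],P)
B=fit([(W,w(388,145),(-.025,.12,.02)),(W,w(441,145),(.025,.12,.02)),(W,w(389,293),(-.025,0,.102)),(W,w(450,293),(.025,0,.102)),(W,w(389,282),(-.025,.008,.102)),(W,w(450,281),(.025,.008,.102))],B)
R=Ro.from_euler('z',P[2]).as_matrix()[:2,:2]
print('bracket in plate',R.T@(B[:2]-P[:2]),np.degrees(B[2]-P[2]))
wc=R@[.085,-.055]+P[:2]; print('wheel',wc,'seen',onz(W,*w(563.5,328),.066))
c=onz(W,*w(620,364),.111)[:2]; print('crank',c,np.linalg.norm(c-wc),'plate ang',np.degrees(np.arctan2(*(R.T@(c-wc))[::-1])))
loc=lambda p:R.T@(p[:2]-P[:2])
print('pad top edge',loc(onz(W,*w(457,273),.04)),loc(onz(W,*w(457,349),.04)),'fence top inner',loc(onz(W,*w(374,262),.042)),loc(onz(W,*w(372,364),.042)))
E
python3 fit2.py | sed -n '/-----/,$p'
```

```text
-----
pose [ 0.5619  0.0136 -0.2778] deg -15.92
res [[-0.8, 0.1], [0.6, 0.2], [0.2, -0.3]]
pose [ 0.5103  0.0113 -0.2384] deg -13.66
res [[-0.2, -0.3], [0.5, -0.9], [-0.3, 0.0], [0.2, -0.6], [-0.4, 1.0], [0.3, 1.1]]
bracket in plate [-0.04899504 -0.01631883] 2.261173583852122
wheel [ 0.62851874 -0.06262104] seen [ 0.6308833  -0.06547301  0.066     ]
crank [ 0.65880859 -0.08896193] 0.04014121792853352 plate ang -25.09226470951804
pad top edge [-0.01030579 -0.01319738] [-0.00548094 -0.09104732] fence top inner [-0.08918556 -0.00402   ] [-0.09037788 -0.10846798]
```

```bash
python3 - <<'E'
from h import *
print(delta([.5355,.114,.045],tool(-13.9,0)))
E
```

```text
[ 0.0834  0.0155  0.2047  0.0015  0.001  -0.6581]
```

{"method": "step_arm", "body": {
  "commands": [0.083, 0.0155, 0.03, 0, 0, -0.7, 0.083, 0.0155, 0.07, 0, 0, -0.7, 0.083, 0.0155, 0.11, 0, 0, -0.7, 0.083, 0.0155, 0.15, 0, 0, -0.7, 0.083, 0.0155, 0.18, 0, 0, -0.7, 0.083, 0.0155, 0.205, 0, 0, -0.7, 0.083, 0.0155, 0.205, 0, 0, -0.7, 0.083, 0.0155, 0.205, 0, 0, -0.7, 0.083, 0.0155, 0.205, 0, 0, -0.7, 0.083, 0.0155, 0.205, 0, 0, -0.7],
  "jaw": 78
}}

```text
t: 3.2
tcp_pos: [0.5367, 0.1142, 0.0463]
tool_rot: [0.787, 0.617, 0.001, 0.001]
force: [0.2, -0.1, 0.2]
finger_gap: 0.784
gripper_force: 0.0
```

```bash
python3 - <<'E'
from h import *
c=snap('wrist','wrist2'); print(manip.sense()['tcp_pos'],delta([.5355,.114,.0105],tool(-13.9,0)))
cv2.imwrite('pics/w2.png',cv2.resize(c['pixels'],(800,600),interpolation=cv2.INTER_CUBIC))
E
```

```text
[0.53653259 0.11424943 0.04619801] [-0.0005 -0.0011  0.0357  0.1759 -0.0441  0.1041]
```

View pics/w2.png

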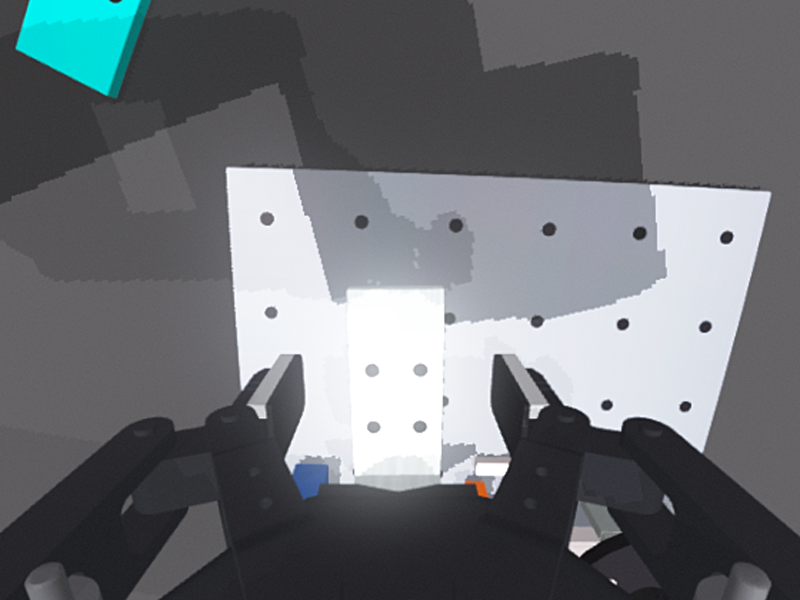

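The bracket (348–443, end at row 289) sits centred between the fingers at 303 and 491. I'll descend and then close.

{"method": "step_arm", "body": {
  "commands": [-0.0005, -0.001, 0.012, 0, 0, 0, -0.0005, -0.001, 0.024, 0, 0, 0, -0.0005, -0.001, 0.03, 0, 0, 0, -0.0005, -0.001, 0.033, 0, 0, 0, -0.0005, -0.001, 0.0355, 0, 0, 0, -0.0005, -0.001, 0.0355, 0, 0, 0, -0.0005, -0.001, 0.0355, 0, 0, 0, -0.0005, -0.001, 0.0355, 0, 0, 0, -0.0005, -0.001, 0.0355, 0, 0, 0, -0.0005, -0.001, 0.0355, 0, 0, 0]
}}

```text
t: 4.25
tcp_pos: [0.5344, 0.1141, 0.0094]
tool_rot: [0.787, 0.617, 0.0, 0.0]
force: [-0.5, 0.4, 0.2]
finger_gap: 0.777
gripper_force: 0.0
```

```bash
python3 - <<'E'
from h import *
c=load('wrist2');w=lambda u,v:((u+.5)*.7-.5,(v+.5)*.7-.5)
a,b=onz(c,*w(348,289),.02),onz(c,*w(443,289),.02); s=manip.sense()
m=(a+b)/2;R=Ro.from_quat(s['tool_rot']).as_matrix(); print(np.linalg.norm(a-b),'end centre in tool',R.T@(m-s['tcp_pos']),s['tcp_pos'],s['force'])
print('edge yaw',np.degrees(np.arctan2(*(b-a)[1::-1])))
E
```

```text
0.04858830342529707 end centre in tool [ 0.01396844  0.0005656  -0.01063503] [0.5344339  0.11405228 0.00936275] [-0.50141939  0.39898993  0.1781007 ]
edge yaw -13.855692480140782
```

{"method": "step_arm", "body": {
  "commands": [0, 0, -0.0015, 0, 0, 0, 0, 0, -0.0015, 0, 0, 0, 0, 0, -0.0015, 0, 0, 0, 0, 0, -0.0015, 0, 0, 0, 0, 0, -0.0015, 0, 0, 0, 0, 0, -0.0015, 0, 0, 0, 0, 0, -0.0015, 0, 0, 0, 0, 0, -0.0015, 0, 0, 0, 0, 0, -0.0015, 0, 0, 0, 0, 0, -0.0015, 0, 0, 0],
  "jaw": 40,
  "grip_force": 25
}}

```text
t: 5.25
tcp_pos: [0.5343, 0.114, 0.0106]
tool_rot: [0.787, 0.617, 0.0, -0.0]
force: [0.4, 0.6, 0.3]
finger_gap: 0.401
gripper_force: 0.0
```

```bash
cat > arc.py <<'E'
from h import *
import sys
# pivot about bracket corner: rows for tilt th0..th1 (bracket deg) with hand tilt phi
def plan(C,yaw,g0,phi,p0,R0,lift=0):
    pass
E
python3 - <<'E'
from h import *
s=manip.sense(); print(s['tcp_pos'],s['force'],s['finger_gap'],s['gripper_force'],Ro.from_quat(s['tool_rot']).as_matrix().round(3).tolist())
# rotate rigidly about corner edge, tool frame at start; pivot in tool frame
piv=np.array([-.106,0,s['tcp_pos'][2]-.012])  # tool x=+by, z down
for a in range(0,95,5):
    r=Ro.from_euler('y',a,degrees=True).as_matrix()
    print(a,(piv+r@-piv).round(4))
E
```

```text
[0.53425673 0.11403893 0.01063904] [0.39845244 0.6351312  0.34655749] 0.4005325686106183 0.0 [[0.238, 0.971, -0.0], [0.971, -0.238, 0.0], [0.0, -0.0, -1.0]]
0 [0. 0. 0.]
5 [-0.0003  0.     -0.0092]
10 [-0.0014  0.     -0.0184]
15 [-0.0033  0.     -0.0275]
20 [-0.0059  0.     -0.0363]
25 [-0.0094  0.     -0.0449]
30 [-0.0135  0.     -0.0532]
35 [-0.0184  0.     -0.061 ]
40 [-0.0239  0.     -0.0685]
45 [-0.0301  0.     -0.0754]
50 [-0.0368  0.     -0.0817]
55 [-0.0441  0.     -0.0874]
60 [-0.0518  0.     -0.0925]
65 [-0.06    0.     -0.0969]
70 [-0.0685  0.     -0.1005]
75 [-0.0773  0.     -0.1034]
80 [-0.0863  0.     -0.1055]
85 [-0.0954  0.     -0.1068]
90 [-0.1046  0.     -0.1074]
```

The jaws closed to 34 mm without contact, so the fingertips passed above the bracket: the open tips sit further back than I assumed. I'll probe gently downwards to find the tip offset.

{"method": "step_arm", "body": {
  "commands": [0, 0, 0.0005, 0, 0, 0, 0, 0, 0.001, 0, 0, 0, 0, 0, 0.0015, 0, 0, 0, 0, 0, 0.002, 0, 0, 0, 0, 0, 0.0025, 0, 0, 0, 0, 0, 0.003, 0, 0, 0, 0, 0, 0.0035, 0, 0, 0, 0, 0, 0.004, 0, 0, 0, 0, 0, 0.004, 0, 0, 0, 0, 0, 0.004, 0, 0, 0]
}}

```text
t: 6.25
tcp_pos: [0.5343, 0.1141, 0.0066]
tool_rot: [0.787, 0.617, -0.0, -0.0]
force: [0.4, -0.1, 0.8]
finger_gap: 0.402
gripper_force: 0.0
```

```bash
python3 - <<'E'
from h import *
c=snap('wrist','wrist3'); print(manip.sense()['tcp_pos'],manip.sense()['force'])
cv2.imwrite('pics/w3.png',cv2.resize(c['pixels'][150:],None,fx=1.42,fy=1.42,interpolation=cv2.INTER_CUBIC))
E
```

```text
[0.53428971 0.11402579 0.00664687] [ 0.06541644 -0.7576298   0.0146262 ]
```

View pics/w3.png

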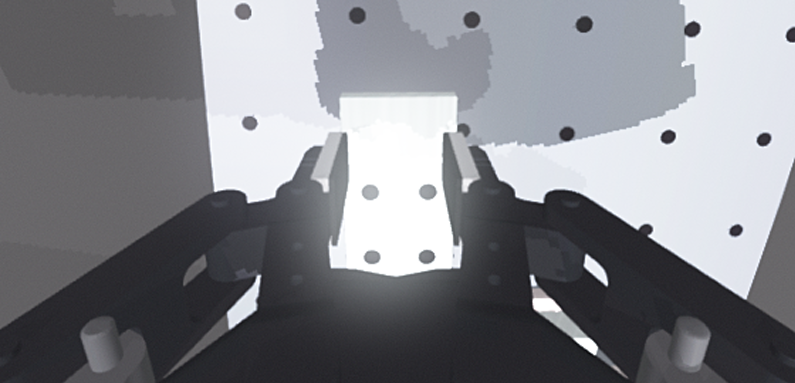

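The finger tips at (347,130) and (444,130) appear well above the bracket. I'll work out where they really are in the tool frame.

```bash
python3 - <<'E'
from h import *
c=load('wrist3');s=manip.sense();R=Ro.from_quat(s['tool_rot']).as_matrix();p=s['tcp_pos']
for u,v in((346,132),(445,132),(340,93),(456,93)):
    o,d=ray(c,(u+.5)/1.42-.5,150+(v+.5)/1.42-.5); o=R.T@(o-p);d=R.T@d
    for x in (.011,): print('x=.011 plane',(o+d*(x-o[0])/d[0]).round(4))
    print('y=+-.017',(o+d*(np.sign(d[1])*.017-o[1])/d[1]).round(4),' z=.02 world',(o+d*(-.0134-o[2])/d[2]).round(4))
E
```

```text
x=.011 plane [ 0.011  -0.0181 -0.0445]
y=+-.017 [ 0.0146 -0.017  -0.053 ]  z=.02 world [-0.0021 -0.022  -0.0134]
x=.011 plane [ 0.011   0.0169 -0.0444]
y=+-.017 [ 0.0108  0.017  -0.044 ]  z=.02 world [-0.002   0.0209 -0.0134]
x=.011 plane [ 0.011  -0.026   0.0014]
y=+-.017 [ 0.0316 -0.017  -0.0638]  z=.02 world [ 0.0157 -0.024  -0.0134]
x=.011 plane [0.011  0.0272 0.0014]
y=+-.017 [ 0.0323  0.017  -0.066 ]  z=.02 world [ 0.0157  0.025  -0.0134]
```

```bash
python3 - <<'E'
from h import *
p=manip.sense()['tcp_pos'];out=[]
for n in('scene','side'):
    c=snap(n,n+'1');u,v=proj(c,p).round().astype(int);print(n,u,v)
    im=c['pixels'].copy(); k=im[v-60:v+40,u-40:u+40]
    k=cv2.resize(k,None,fx=5,fy=5,interpolation=cv2.INTER_CUBIC); cv2.circle(k,(200,300),3,(0,0,255),-1); out.append(k)
cv2.imwrite('pics/m1.png',np.hstack(out))
E
```

```text
scene 304 205
side 271 269
```

View pics/m1.png

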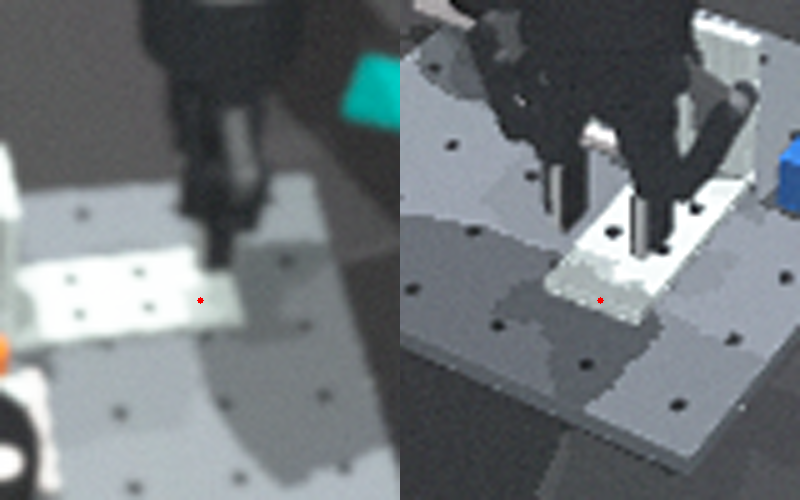

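Both views confirm that the real finger tips stand about 40 mm short of the stated TCP: the tips are well above the leg, and the red dot marks the TCP. I'll cross-check by triangulation and then probe by contact.

```bash
python3 - <<'E'
from h import *
a=load('scene1');b=load('side1')
for us,vs in((605,243),(607,240)):
    print(tri((a,264+218/5,145+263/5),(b,231+(us-400)/5,209+vs/5)))
print(manip.sense()['tcp_pos'])
E
```

```text
[0.53788107 0.11603423 0.0386999 ]
[0.53777998 0.11538054 0.03948036]
[0.53428358 0.11403565 0.00665284]
```

{"method": "step_arm", "body": {
  "commands": [0, 0, 0.005, 0, 0, 0, 0, 0, 0.01, 0, 0, 0, 0, 0, 0.014, 0, 0, 0, 0, 0, 0.017, 0, 0, 0, 0, 0, 0.019, 0, 0, 0, 0, 0, 0.02, 0, 0, 0, 0, 0, 0.021, 0, 0, 0, 0, 0, 0.022, 0, 0, 0, 0, 0, 0.022, 0, 0, 0, 0, 0, 0.022, 0, 0, 0]
}}

```text
t: 7.4
tcp_pos: [0.5343, 0.114, -0.0153]
tool_rot: [0.787, 0.617, 0.0, 0.0]
force: [-1.5, -0.3, -0.3]
finger_gap: 0.398
gripper_force: 0.0
```

{"method": "step_arm", "body": {
  "commands": [0, 0, 0.0005, 0, 0, 0, 0, 0, 0.001, 0, 0, 0, 0, 0, 0.0015, 0, 0, 0, 0, 0, 0.002, 0, 0, 0, 0, 0, 0.0025, 0, 0, 0, 0, 0, 0.003, 0, 0, 0, 0, 0, 0.003, 0, 0, 0, 0, 0, 0.003, 0, 0, 0, 0, 0, 0.003, 0, 0, 0, 0, 0, 0.003, 0, 0, 0]
}}

```text
t: 8.4
tcp_pos: [0.5343, 0.114, -0.0183]
tool_rot: [0.787, 0.617, 0.0, 0.0]
force: [-0.0, 1.0, -0.2]
finger_gap: 0.404
gripper_force: 0.0
```

{"method": "step_arm", "body": {
  "commands": [0, 0, 0.0005, 0, 0, 0, 0, 0, 0.001, 0, 0, 0, 0, 0, 0.0015, 0, 0, 0, 0, 0, 0.002, 0, 0, 0, 0, 0, 0.0025, 0, 0, 0, 0, 0, 0.003, 0, 0, 0, 0, 0, 0.0035, 0, 0, 0, 0, 0, 0.004, 0, 0, 0, 0, 0, 0.004, 0, 0, 0, 0, 0, 0.004, 0, 0, 0]
}}

```text
t: 9.4
tcp_pos: [0.5343, 0.1141, -0.0198]
tool_rot: [0.787, 0.617, 0.0, 0.0]
force: [-3.3, -0.5, 18.5]
finger_gap: 0.404
gripper_force: 9.7
```

```bash
python3 - <<'E'
from h import *
c=snap('wrist','wrist4');s=manip.sense();print(s['tcp_pos'],s['force'],s['q'])
R=Ro.from_quat(s['tool_rot']).as_matrix()
# bracket size check: white leg-end row edges near its end
g=c['pixels'].astype(int).min(2)
for v in range(170,250,6):
    xs=np.where(g[v,150:420]>190)[0]+150
    print(v,(xs.min(),xs.max(),len(xs)) if len(xs) else None)
X=np.array([.510,.011,.02])
b=Ro.from_euler('z',-13.9,degrees=True).as_matrix()
for l in((-.025,.12,0),(.025,.12,0),(-.025,.12,-.008),(.025,.12,-.008)): print(l,proj(c,X+b@np.array(l)).round(1))
for z in(0,-.02,-.045): print('tip if tool z',z,proj(c,s['tcp_pos']+R@[.011,-.017,z]).round(1),proj(c,s['tcp_pos']+R@[.011,.017,z]).round(1))
E
```

```text
[ 0.53432227  0.1140205  -0.01985258] [-4.02353363 -1.10593731 19.81323361] [ 5.72094283e-03  7.55812690e-01  1.77447171e+00 -1.98372128e-04
  6.10437116e-01  2.46427236e-01]
170 (np.int64(150), np.int64(212), 58)
176 (np.int64(150), np.int64(214), 65)
182 (np.int64(150), np.int64(216), 67)
188 (np.int64(150), np.int64(217), 68)
194 (np.int64(150), np.int64(219), 70)
200 (np.int64(150), np.int64(221), 64)
206 (np.int64(150), np.int64(199), 50)
212 (np.int64(150), np.int64(201), 52)
218 (np.int64(150), np.int64(202), 53)
224 (np.int64(150), np.int64(200), 51)
230 (np.int64(150), np.int64(295), 74)
236 (np.int64(150), np.int64(328), 148)
242 (np.int64(150), np.int64(328), 149)
248 (np.int64(150), np.int64(327), 121)
(-0.025, 0.12, 0) [233.2 233.6]
(0.025, 0.12, 0) [330.3 233.7]
(-0.025, 0.12, -0.008) [235.3 228.2]
(0.025, 0.12, -0.008) [327.8 228.4]
tip if tool z 0 [252.9 216. ] [305.5 216. ]
tip if tool z -0.02 [250.1 226.4] [308.5 226.4]
tip if tool z -0.045 [245.5 243.2] [313.4 243.3]
```

Contact is found: the tip touches the bracket top (z = 0.020) at TCP z ≈ -0.0195, so the true tips sit about 39.5 mm behind the TCP. I'll raise, open and descend to the right depth.

{"method": "step_arm", "body": {
  "commands": [0, 0, -0.006, 0, 0, 0, 0, 0, -0.01, 0, 0, 0, 0, 0, -0.01, 0, 0, 0, 0, 0, -0.01, 0, 0, 0, 0, 0, -0.01, 0, 0, 0, 0, 0, -0.01, 0, 0, 0, 0, 0, -0.01, 0, 0, 0, 0, 0, -0.01, 0, 0, 0, 0, 0, -0.01, 0, 0, 0, 0, 0, -0.01, 0, 0, 0]
}}

```text
t: 10.45
tcp_pos: [0.5342, 0.114, -0.0124]
tool_rot: [0.787, 0.617, -0.0, -0.0]
force: [-0.2, -0.7, 0.5]
finger_gap: 0.399
gripper_force: 0.0
```

{"method": "step_arm", "body": {
  "commands": [0, 0, 0, 0, 0, 0, 0, 0, 0, 0, 0, 0, 0, 0, 0, 0, 0, 0, 0, 0, 0.005, 0, 0, 0, 0, 0, 0.009, 0, 0, 0, 0, 0, 0.012, 0, 0, 0, 0, 0, 0.0145, 0, 0, 0, 0, 0, 0.0155, 0, 0, 0, 0, 0, 0.0155, 0, 0, 0, 0, 0, 0.0155, 0, 0, 0],
  "jaw": 78
}}

```text
t: 11.45
tcp_pos: [0.5343, 0.114, -0.0279]
tool_rot: [0.787, 0.617, 0.0, 0.0]
force: [0.0, -0.3, 1.1]
finger_gap: 0.779
gripper_force: 0.0
```

Now I'll close.

{"method": "step_arm", "body": {
  "commands": [0, 0, 0, 0, 0, 0, 0, 0, 0, 0, 0, 0, 0, 0, 0, 0, 0, 0, 0, 0, 0, 0, 0, 0, 0, 0, 0, 0, 0, 0, 0, 0, 0, 0, 0, 0, 0, 0, 0, 0, 0, 0, 0, 0, 0, 0, 0, 0, 0, 0, 0, 0, 0, 0, 0, 0, 0, 0, 0, 0],
  "jaw": 40,
  "grip_force": 25
}}

```text
t: 12.45
tcp_pos: [0.5346, 0.114, -0.0274]
tool_rot: [0.787, 0.617, 0.0, 0.0]
force: [-0.8, -0.0, 5.9]
finger_gap: 0.57
gripper_force: 26.3
```

```bash
python3 - <<'E'
from h import *
piv=np.array([-.106,0,-.0394])
for st in(1.5,2):
    L=[]
    for a in st*np.arange(1,11):
        r=Ro.from_euler('y',a,degrees=True).as_matrix(); d=(piv-r@piv).round(4); L+=[d[0],0,d[2],0,a,0]
    print([float(x) for x in L])
E
```

```text
[0.001, 0.0, -0.0028, 0.0, 1.5, 0.0, 0.0019, 0.0, -0.0056, 0.0, 3.0, 0.0, 0.0028, 0.0, -0.0084, 0.0, 4.5, 0.0, 0.0035, 0.0, -0.0113, 0.0, 6.0, 0.0, 0.0042, 0.0, -0.0142, 0.0, 7.5, 0.0, 0.0049, 0.0, -0.0171, 0.0, 9.0, 0.0, 0.0054, 0.0, -0.02, 0.0, 10.5, 0.0, 0.0059, 0.0, -0.0229, 0.0, 12.0, 0.0, 0.0063, 0.0, -0.0258, 0.0, 13.5, 0.0, 0.0066, 0.0, -0.0288, 0.0, 15.0, 0.0]
[0.0013, 0.0, -0.0037, 0.0, 2.0, 0.0, 0.0025, 0.0, -0.0075, 0.0, 4.0, 0.0, 0.0035, 0.0, -0.0113, 0.0, 6.0, 0.0, 0.0045, 0.0, -0.0151, 0.0, 8.0, 0.0, 0.0052, 0.0, -0.019, 0.0, 10.0, 0.0, 0.0059, 0.0, -0.0229, 0.0, 12.0, 0.0, 0.0064, 0.0, -0.0268, 0.0, 14.0, 0.0, 0.0068, 0.0, -0.0307, 0.0, 16.0, 0.0, 0.007, 0.0, -0.0347, 0.0, 18.0, 0.0, 0.0071, 0.0, -0.0386, 0.0, 20.0, 0.0]
```

{"method": "step_arm", "body": {
  "commands": [0.001, 0, -0.0035, 0, 1.5, 0, 0.002, 0, -0.0065, 0, 3, 0, 0.003, 0, -0.0095, 0, 4.5, 0, 0.0035, 0, -0.0125, 0, 6, 0, 0.004, 0, -0.015, 0, 7.5, 0, 0.005, 0, -0.018, 0, 9, 0, 0.0055, 0, -0.021, 0, 10.5, 0, 0.006, 0, -0.024, 0, 12, 0, 0.0065, 0, -0.027, 0, 13.5, 0, 0.0065, 0, -0.0295, 0, 15, 0],
  "grip_force": 40
}}

```text
t: 13.45
tcp_pos: [0.5358, 0.1204, 0.0014]
tool_rot: [0.78, 0.612, 0.103, -0.081]
force: [1.2, 1.6, -0.0]
finger_gap: 0.571
gripper_force: 41.4
```

```bash
cat >> h.py <<'E'
def leg(side,scene=None):
    pass
E
python3 - <<'E'
from h import *
s=manip.sense(); print(s['q'].round(3),s['force'],s['finger_gap'])
R=Ro.from_quat(s['tool_rot']).as_matrix(); print(s['tcp_pos'],'phi',np.degrees(np.arctan2(-R[2,0],-R[2,2])), 'rigid corner',s['tcp_pos']+R@[-.106,0,-.0394])
b=snap('side','side2')
E
```

```text
[-0.148  0.719  1.848  0.475  0.602 -0.303] [ 1.15684072  1.55534447 -0.04621246] 0.5710460275258448
[0.53584911 0.1204138  0.00142262] phi -15.06442056935508 rigid corner [0.50895295 0.01107584 0.01191869]
```

{"method": "step_arm", "body": {
  "commands": [0.0015, 0, -0.0035, 0, 2, 0, 0.0025, 0, -0.0075, 0, 4, 0, 0.0035, 0, -0.0115, 0, 6, 0, 0.0045, 0, -0.015, 0, 8, 0, 0.005, 0, -0.019, 0, 10, 0, 0.006, 0, -0.023, 0, 12, 0, 0.0065, 0, -0.027, 0, 14, 0, 0.007, 0, -0.0305, 0, 16, 0, 0.007, 0, -0.0345, 0, 18, 0, 0.007, 0, -0.0385, 0, 20, 0]
}}

```text
t: 14.5
tcp_pos: [0.5349, 0.1175, 0.0406]
tool_rot: [0.75, 0.588, 0.237, -0.186]
force: [-0.5, 0.6, -0.3]
finger_gap: 0.566
gripper_force: 41.4
```

```bash
python3 - <<'E'
from h import *
s=manip.sense(); print(s['q'].round(3),s['force'],s['finger_gap'],s['gripper_force'])
R=Ro.from_quat(s['tool_rot']).as_matrix(); print(s['tcp_pos'], 'rigid corner',s['tcp_pos']+R@[-.106,0,-.0394])
c=snap('wrist','wrist5'); b=snap('side','side3');a=snap('scene','scene3')
ims=[c['pixels'][130:,:],b['pixels'][180:300,210:350],a['pixels'][150:270,220:360]]
ims=[cv2.resize(i,(int(i.shape[1]*k),int(i.shape[0]*k)),interpolation=cv2.INTER_CUBIC) for i,k in zip(ims,(.95,2.8,2.8))]
top=cv2.hconcat([ims[1],ims[2]]); bot=cv2.copyMakeBorder(ims[0][:264],0,0,0,max(0,top.shape[1]-ims[0].shape[1]),0)
cv2.imwrite('pics/m2.png',cv2.vconcat([top,bot[:,:top.shape[1]]])); print(top.shape,bot.shape)
E
```

```text
[-0.369  0.728  1.907  0.89   0.823 -0.854] [-0.516524    0.55228831 -0.34948338] 0.5659726482935667 41.41953706741333
[0.5349172  0.11746869 0.04059017] rigid corner [0.50878232 0.01124673 0.01191574]
(336, 784, 3) (264, 784, 3)
```

View pics/m2.png

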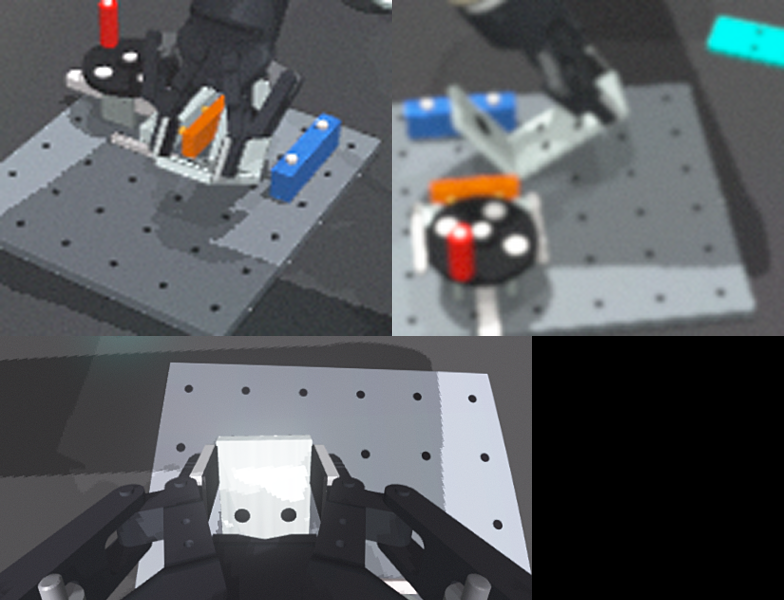

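The picture shows the bracket tilted about 35° on its corner and held between the tips, with the corner down. Turning the hand all the way to horizontal would bring the wrist (≈0.30 m behind the tips) close to the beaker. So I'll lay the bracket back, regrip with the hand tilted -15°, and finish at 75°.

```bash
python3 - <<'E'
from h import *
piv=np.array([-.106,0,-.0394]);L=[]
for a in -3.5*np.arange(1,11):
        r=Ro.from_euler('y',a,degrees=True).as_matrix(); d=(piv-r@piv).round(4); L+=[float(d[0]),0,float(d[2]),0,float(a),0]
print(L)
s=manip.sense();C=s['tcp_pos']+Ro.from_quat(s['tool_rot']).as_matrix()@piv; by=tool(-13.9,0)[:,0]
T=C+.0958*by; T[2]=-.0227
p0=C+.106*by; p0[2]=-.0274
print(delta(T,tool(-13.9,-15),p0,tool(-13.9,0)))
E
```

```text
[-0.0026, 0, 0.0064, 0, -3.5, 0, -0.0056, 0, 0.0126, 0, -7.0, 0, -0.009, 0, 0.0187, 0, -10.5, 0, -0.0127, 0, 0.0245, 0, -14.0, 0, -0.0168, 0, 0.0301, 0, -17.5, 0, -0.0212, 0, 0.0354, 0, -21.0, 0, -0.0259, 0, 0.0404, 0, -24.5, 0, -0.0309, 0, 0.0452, 0, -28.0, 0, -0.0362, 0, 0.0496, 0, -31.5, 0, -0.0418, 0, 0.0537, 0, -35.0, 0]
[-1.02e-02 -0.00e+00 -4.70e-03 -0.00e+00 -1.50e+01 -0.00e+00]
```

{"method": "step_arm", "body": {
  "commands": [-0.0025, 0, 0.0065, 0, -3.5, 0, -0.0055, 0, 0.0125, 0, -7, 0, -0.009, 0, 0.0185, 0, -10.5, 0, -0.0125, 0, 0.0245, 0, -14, 0, -0.017, 0, 0.03, 0, -17.5, 0, -0.021, 0, 0.0355, 0, -21, 0, -0.026, 0, 0.0405, 0, -24.5, 0, -0.031, 0, 0.045, 0, -28, 0, -0.036, 0, 0.0495, 0, -31.5, 0, -0.0415, 0, 0.0535, 0, -34.8, 0]
}}

```text
t: 15.65
tcp_pos: [0.5345, 0.1146, -0.0272]
tool_rot: [0.787, 0.618, 0.001, 0.0]
force: [-0.5, 0.9, -0.3]
finger_gap: 0.565
gripper_force: 41.4
```

{"method": "step_arm", "body": {
  "commands": [0, 0, 0, 0, 0, 0, 0, 0, 0, 0, 0, 0, 0, 0, 0, 0, 0, 0, 0, 0, 0, 0, 0, 0, -0.002, 0, -0.003, 0, -3, 0, -0.005, 0, -0.005, 0, -7, 0, -0.007, 0, -0.005, 0, -10, 0, -0.009, 0, -0.005, 0, -13, 0, -0.0102, 0, -0.0047, 0, -15, 0, -0.0102, 0, -0.0047, 0, -15, 0],
  "jaw": 75
}}

```text
t: 16.65
tcp_pos: [0.532, 0.1046, -0.0225]
tool_rot: [0.78, 0.612, -0.101, 0.079]
force: [0.1, 0.1, -0.1]
finger_gap: 0.747
gripper_force: 0.0
```

```bash
python3 - <<'E'
from h import *
s=manip.sense(); print(s['q'].round(3),s['force'],s['finger_gap'])
by=tool(-13.9,0)[:,0]; T=np.array([.5088,.0112,0])+.0958*by; T[2]=-.0227
print(s['tcp_pos'],delta(T,tool(-13.9,-15)))
c=snap('wrist','wrist6')
# bracket end corners expected in image, refine by brightness rows
b=Ro.from_euler('z',-13.9,degrees=True).as_matrix()
for l in((-.025,.12,.008),(.025,.12,.008)): print(proj(c,np.array([.5088,.0112,.012])+b@np.array(l)).round(1))
g=cv2.GaussianBlur(cv2.cvtColor(c['pixels'],cv2.COLOR_BGR2GRAY),(3,3),0).astype(int)
for u in(262,280,298): d=np.diff(g[140:330,u]); k=np.argsort(-abs(d))[:4]; print(u,[(int(i+140),int(d[i])) for i in k])
E
```

```text
[ 0.136  0.805  1.68  -0.343  0.784  0.635] [ 0.09367918  0.06682691 -0.09694397] 0.7469876283841983
[ 0.53203936  0.10455087 -0.02246335] [-3.000e-04 -1.000e-04  3.000e-04  4.310e-02 -2.306e-01  1.390e-01]
[228.6 242.2]
[330.  242.4]
262 [(233, 26), (308, 26), (303, -24), (232, 20)]
280 [(228, 23), (231, -17), (227, 16), (240, 14)]
298 [(309, 48), (300, -41), (301, -36), (221, 29)]
```

{"method": "step_arm", "body": {
  "commands": [0, 0, 0, 0, 0, 0, 0, 0, 0, 0, 0, 0, 0, 0, 0, 0, 0, 0, 0, 0, 0, 0, 0, 0, 0, 0, 0, 0, 0, 0, 0, 0, 0, 0, 0, 0, 0, 0, 0, 0, 0, 0, 0, 0, 0, 0, 0, 0, 0, 0, 0, 0, 0, 0, 0, 0, 0, 0, 0, 0],
  "jaw": 40,
  "grip_force": 45
}}

```text
t: 17.7
tcp_pos: [0.5317, 0.1038, -0.0217]
tool_rot: [0.781, 0.612, -0.101, 0.079]
force: [-1.1, 1.5, 6.5]
finger_gap: 0.551
gripper_force: 45.7
```

```bash
cat > rows.py <<'E'
from h import *
import sys
a1=float(sys.argv[1]); C=np.array([.5088,.0112,.012]); b=Ro.from_euler('z',-13.9,degrees=True).as_matrix()
s=manip.sense();R=Ro.from_quat(s['tool_rot']).as_matrix(); piv=R.T@(C-s['tcp_pos']); ax=R.T@b[:,0]
print(s['tcp_pos'],s['force'],s['finger_gap'],s['q'].round(2),'piv',piv.round(4),'ax',ax.round(3),'phi',np.degrees(np.arctan2(R[2,0],-R[2,2])).round(2))
for a in a1*np.arange(1,11)/10:
    r=Ro.from_rotvec(np.radians(a)*np.array([0,1,0])).as_matrix(); d=(piv-r@piv).round(4); print(f'{d[0]}, {d[1]}, {d[2]}, 0, {a:.1f}, 0,',end=' ')
E
python3 rows.py 20
```

```text
[ 0.5316975   0.10376785 -0.02166453] [-1.10387497  1.4679213   6.48845575] 0.5507452458629378 [ 0.14  0.8   1.68 -0.34  0.78  0.64] piv [-1.008e-01 -1.000e-04 -8.200e-03] ax [-0.001  1.     0.   ] phi -14.8
0.0002, 0.0, -0.0035, 0, 2.0, 0, 0.0003, 0.0, -0.0071, 0, 4.0, 0, 0.0003, -0.0, -0.0106, 0, 6.0, 0, 0.0002, -0.0, -0.0141, 0, 8.0, 0, -0.0001, 0.0, -0.0176, 0, 10.0, 0, -0.0005, -0.0, -0.0211, 0, 12.0, 0, -0.001, -0.0, -0.0246, 0, 14.0, 0, -0.0016, 0.0, -0.0281, 0, 16.0, 0, -0.0024, 0.0, -0.0315, 0, 18.0, 0, -0.0033, -0.0, -0.035, 0, 20.0, 0,
```

{"method": "step_arm", "body": {
  "commands": [0, 0, -0.0045, 0, 2, 0, 0, 0, -0.008, 0, 4, 0, 0, 0, -0.0115, 0, 6, 0, 0, 0, -0.015, 0, 8, 0, 0, 0, -0.0185, 0, 10, 0, -0.0005, 0, -0.022, 0, 12, 0, -0.001, 0, -0.0255, 0, 14, 0, -0.0015, 0, -0.029, 0, 16, 0, -0.0025, 0, -0.0325, 0, 18, 0, -0.0035, 0, -0.036, 0, 20, 0]
}}

```text
t: 18.7
tcp_pos: [0.5332, 0.1095, 0.0134]
tool_rot: [0.786, 0.616, 0.036, -0.028]
force: [-0.4, 0.9, -0.7]
finger_gap: 0.546
gripper_force: 46.1
```

```bash
python3 rows.py 20
```

```text
[0.53316886 0.10947509 0.01338789] [-0.35880194  0.93651815 -0.71251329] 0.5462290182395351 [-0.06  0.69  1.8   0.15  0.64  0.06] piv [-1.009e-01 -1.000e-04 -8.000e-03] ax [-0.001  1.    -0.   ] phi 5.29
0.0002, 0.0, -0.0035, 0, 2.0, 0, 0.0003, 0.0, -0.0071, 0, 4.0, 0, 0.0003, -0.0, -0.0106, 0, 6.0, 0, 0.0001, -0.0, -0.0141, 0, 8.0, 0, -0.0002, 0.0, -0.0177, 0, 10.0, 0, -0.0006, -0.0, -0.0212, 0, 12.0, 0, -0.0011, -0.0, -0.0247, 0, 14.0, 0, -0.0017, 0.0, -0.0281, 0, 16.0, 0, -0.0025, 0.0, -0.0316, 0, 18.0, 0, -0.0034, -0.0, -0.035, 0, 20.0, 0,
```

{"method": "step_arm", "body": {
  "commands": [0, 0, -0.0035, 0, 2, 0, 0, 0, -0.007, 0, 4, 0, 0, 0, -0.0105, 0, 6, 0, 0, 0, -0.014, 0, 8, 0, 0, 0, -0.0175, 0, 10, 0, -0.0005, 0, -0.021, 0, 12, 0, -0.001, 0, -0.0245, 0, 14, 0, -0.0015, 0, -0.028, 0, 16, 0, -0.0025, 0, -0.0315, 0, 18, 0, -0.0035, 0, -0.035, 0, 20, 0]
}}

```text
t: 19.7
tcp_pos: [0.5315, 0.1028, 0.048]
tool_rot: [0.768, 0.602, 0.172, -0.135]
force: [-0.6, 0.7, 0.4]
finger_gap: 0.552
gripper_force: 46.1
```

```bash
python3 rows.py 20; cat > chk.py <<'E'
# best tilt: bright white mask of bracket in scene view vs projected side profile
from h import *
import sys
def mask(c,C,yaw,th):
    b=Ro.from_euler('z',yaw,degrees=True).as_matrix()@Ro.from_euler('x',th,degrees=True).as_matrix()
    m=np.zeros((420,560),np.uint8)
    for lo,hi in(((-.025,0,0),(.025,.12,.008)),((-.025,0,0),(.025,.008,.09))):
        P=np.array([proj(c,C+b@np.array([x,y,z])) for x in(lo[0],hi[0]) for y in(lo[1],hi[1]) for z in(lo[2],hi[2])])
        cv2.fillConvexPoly(m,cv2.convexHull((P*16).round().astype(np.int32)),1,shift=4)
    return m
def run(names,th0,span=20,C=(.5088,.0112,.012)):
    from scipy.optimize import minimize
    for n in names:
        c=snap(n,n+'_k%d'%int(manip.sense()['t']*10)); p=c['pixels'].astype(int); w=((p.min(2)>135)&(p.max(2)-p.min(2)<30)).astype(np.uint8)
        r=[]
        for th in np.arange(th0-span,th0+span+.1,2.5):
          for dy in(-.02,-.01,-.005,0,.005,.01):
            m=mask(c,np.array(C)+tool(-13.9,0)[:,0]*dy,-13.9,th); ring=cv2.dilate(m,np.ones((7,7)))-m
            r.append((w[m>0].mean()-w[ring>0].mean(),th,dy))
        print(n,[tuple(float(x) for x in np.round(q,3)) for q in sorted(r)[::-1][:4]])
if __name__=='__main__': print(); run(('scene','side'),float(sys.argv[1]))
E
python3 chk.py 40
```

```text
[0.5315171  0.10278473 0.04797077] [-0.58091439  0.69235475  0.4310734 ] 0.5519265745690889 [-0.3   0.66  1.89  0.68  0.75 -0.6 ] piv [-0.1007 -0.0002 -0.0078] ax [-0.001  1.    -0.   ] phi 25.27
0.0002, 0.0, -0.0035, 0, 2.0, 0, 0.0003, 0.0, -0.007, 0, 4.0, 0, 0.0003, -0.0, -0.0106, 0, 6.0, 0, 0.0001, -0.0, -0.0141, 0, 8.0, 0, -0.0002, 0.0, -0.0176, 0, 10.0, 0, -0.0006, -0.0, -0.0211, 0, 12.0, 0, -0.0011, -0.0, -0.0246, 0, 14.0, 0, -0.0018, 0.0, -0.0281, 0, 16.0, 0, -0.0025, 0.0, -0.0315, 0, 18.0, 0, -0.0034, -0.0, -0.0349, 0, 20.0, 0, 
scene [(0.552, 40.0, 0.0), (0.543, 37.5, 0.0), (0.526, 42.5, 0.005), (0.522, 35.0, -0.005)]
side [(0.286, 37.5, -0.005), (0.279, 40.0, 0.0), (0.275, 40.0, -0.005), (0.263, 37.5, -0.01)]
```

The image fit gives a 40° tilt with the corner in place. I'll go on to 60°, then 78°.

{"method": "step_arm", "body": {
  "commands": [0, 0, -0.0035, 0, 2, 0, 0, 0, -0.007, 0, 4, 0, 0, 0, -0.0105, 0, 6, 0, 0, 0, -0.014, 0, 8, 0, 0, 0, -0.0175, 0, 10, 0, -0.0005, 0, -0.021, 0, 12, 0, -0.001, 0, -0.0245, 0, 14, 0, -0.0015, 0, -0.028, 0, 16, 0, -0.0025, 0, -0.0315, 0, 18, 0, -0.0035, 0, -0.035, 0, 20, 0]
}}

```text
t: 20.8
tcp_pos: [0.5272, 0.0854, 0.0778]
tool_rot: [0.727, 0.57, 0.302, -0.237]
force: [-0.5, -0.0, 0.0]
finger_gap: 0.555
gripper_force: 46.2
```

```bash
python3 rows.py 20; python3 chk.py 60
```

```text
[0.52719418 0.08539269 0.07780393] [-0.53196983 -0.01574533  0.02111373] 0.5551065388608778 [-0.53  0.73  1.91  0.92  1.02 -1.  ] piv [-0.1006 -0.0002 -0.0078] ax [-0.001  1.    -0.002] phi 45.17
0.0002, 0.0, -0.0035, 0, 2.0, 0, 0.0003, 0.0, -0.007, 0, 4.0, 0, 0.0003, -0.0, -0.0106, 0, 6.0, 0, 0.0001, -0.0, -0.0141, 0, 8.0, 0, -0.0002, 0.0, -0.0176, 0, 10.0, 0, -0.0006, -0.0, -0.0211, 0, 12.0, 0, -0.0011, -0.0, -0.0246, 0, 14.0, 0, -0.0017, 0.0, -0.028, 0, 16.0, 0, -0.0025, 0.0, -0.0315, 0, 18.0, 0, -0.0034, -0.0, -0.0349, 0, 20.0, 0, 
scene [(0.734, 62.5, 0.005), (0.719, 60.0, 0.0), (0.692, 57.5, 0.0), (0.689, 65.0, 0.01)]
side [(0.364, 67.5, -0.005), (0.341, 65.0, -0.005), (0.335, 62.5, -0.005), (0.33, 70.0, -0.005)]
```

{"method": "step_arm", "body": {
  "commands": [0, 0, -0.0035, 0, 2, 0, 0, 0, -0.007, 0, 4, 0, 0, 0, -0.0105, 0, 6, 0, 0, 0, -0.014, 0, 8, 0, 0, 0, -0.0175, 0, 10, 0, -0.0005, 0, -0.021, 0, 12, 0, -0.001, 0, -0.0245, 0, 14, 0, -0.0015, 0, -0.028, 0, 16, 0, -0.0025, 0, -0.0315, 0, 18, 0, -0.0035, 0, -0.035, 0, 20, 0]
}}

```text
t: 21.9
tcp_pos: [0.5207, 0.0592, 0.0998]
tool_rot: [0.663, 0.52, 0.423, -0.332]
force: [0.5, 0.6, -0.1]
finger_gap: 0.547
gripper_force: 45.9
```

```bash
python3 rows.py 10; python3 chk.py 80
```

```text
[0.52069929 0.05919932 0.09976103] [ 0.4781245   0.5574471  -0.08535359] 0.5467238151134229 [-0.71  0.88  1.88  0.99  1.33 -1.22] piv [-1.004e-01 -1.000e-04 -7.900e-03] ax [-0.001  1.    -0.003] phi 65.12
0.0001, 0.0, -0.0018, 0, 1.0, 0, 0.0002, 0.0, -0.0035, 0, 2.0, 0, 0.0003, -0.0, -0.0053, 0, 3.0, 0, 0.0003, 0.0, -0.007, 0, 4.0, 0, 0.0003, 0.0, -0.0088, 0, 5.0, 0, 0.0003, -0.0, -0.0105, 0, 6.0, 0, 0.0002, -0.0, -0.0123, 0, 7.0, 0, 0.0001, -0.0, -0.0141, 0, 8.0, 0, 0.0, 0.0, -0.0158, 0, 9.0, 0, -0.0001, 0.0, -0.0176, 0, 10.0, 0, 
scene [(0.654, 82.5, 0.005), (0.636, 80.0, 0.0), (0.625, 85.0, 0.01), (0.624, 80.0, 0.005)]
side [(0.687, 82.5, 0.0), (0.685, 80.0, 0.0), (0.681, 80.0, -0.005), (0.645, 82.5, -0.005)]
```

{"method": "step_arm", "body": {
  "commands": [0, 0, -0.002, 0, 1, 0, 0, 0, -0.0035, 0, 2, 0, 0, 0, -0.0055, 0, 3, 0, 0, 0, -0.007, 0, 4, 0, 0, 0, -0.009, 0, 5, 0, 0, 0, -0.0105, 0, 6, 0, 0, 0, -0.0115, 0, 6.5, 0, 0, 0, -0.0125, 0, 7, 0, 0, 0, -0.013, 0, 7.5, 0, 0, 0, -0.014, 0, 8, 0]
}}

```text
t: 23.0
tcp_pos: [0.5178, 0.0469, 0.1062]
tool_rot: [0.632, 0.495, 0.469, -0.368]
force: [1.2, 0.8, -2.1]
finger_gap: 0.551
gripper_force: 46.1
```

```bash
python3 - <<'E'
from h import *
s=manip.sense();print(s['force'].round(2),s['ft_torque'].round(3),s['finger_gap'])
E
python3 rows.py 5; python3 chk.py 88
```

```text
[ 1.23  0.76 -2.1 ] [-0.63   0.149 -0.049] 0.5507535022000145
[0.51782535 0.04688031 0.1061569 ] [ 1.22774177  0.75715238 -2.10379481] 0.5507535022000145 [-0.76  0.96  1.85  0.99  1.45 -1.28] piv [-0.1008 -0.0003 -0.0081] ax [-0.001  1.    -0.002] phi 73.24
0.0001, 0.0, -0.0009, 0, 0.5, 0, 0.0001, 0.0, -0.0018, 0, 1.0, 0, 0.0002, -0.0, -0.0026, 0, 1.5, 0, 0.0002, 0.0, -0.0035, 0, 2.0, 0, 0.0003, 0.0, -0.0044, 0, 2.5, 0, 0.0003, -0.0, -0.0053, 0, 3.0, 0, 0.0003, -0.0, -0.0062, 0, 3.5, 0, 0.0003, 0.0, -0.007, 0, 4.0, 0, 0.0003, -0.0, -0.0079, 0, 4.5, 0, 0.0003, 0.0, -0.0088, 0, 5.0, 0, 
scene [(0.65, 90.5, 0.005), (0.581, 88.0, 0.005), (0.558, 88.0, 0.0), (0.555, 93.0, 0.01)]
side [(0.698, 90.5, 0.0), (0.686, 88.0, 0.0), (0.674, 93.0, 0.0), (0.66, 88.0, -0.005)]
```

{"method": "step_arm", "body": {
  "commands": [0, 0, -0.0005, 0, 0.3, 0, 0, 0, -0.001, 0, 0.6, 0, 0, 0, -0.0015, 0, 0.9, 0, 0, 0, -0.002, 0, 1.2, 0, 0, 0, -0.0025, 0, 1.5, 0, 0, 0, -0.0025, 0, 1.5, 0, 0, 0, -0.0025, 0, 1.5, 0, 0, 0, -0.0025, 0, 1.5, 0, 0, 0, -0.0025, 0, 1.5, 0, 0, 0, -0.0025, 0, 1.5, 0]
}}

```text
t: 24.1
tcp_pos: [0.5172, 0.0453, 0.1083]
tool_rot: [0.625, 0.49, 0.479, -0.375]
force: [3.2, 4.5, 5.4]
finger_gap: 0.552
gripper_force: 46.4
```

```bash
python3 - <<'E'
from h import *
s=manip.sense();print(s['force'].round(2),s['ft_torque'].round(3),s['finger_gap'])
E
python3 rows.py 5|head -1; python3 - <<'E'
from chk import *
c=load('side0')
for n in('scene','side'):
    c=snap(n,n+'_f'); p=c['pixels'].astype(int); w=((p.min(2)>135)&(p.max(2)-p.min(2)<30)).astype(np.uint8); r=[]
    for th in np.arange(84,95,1):
      for dy in np.arange(-.006,.0121,.003):
        for dz in (-.003,0,.003,.006):
          C=np.array([.5088,.0112,.012+dz])+tool(-13.9,0)[:,0]*dy; m=mask(c,C,-13.9,th); ring=cv2.dilate(m,np.ones((5,5)))-m
          r.append((w[m>0].mean()-w[ring>0].mean(),th,dy,dz))
    print(n,[tuple(float(x) for x in np.round(q,3)) for q in sorted(r)[::-1][:5]])
E
```

```text
[3.2  4.46 5.36] [ 0.495 -0.208 -0.196] 0.5520152492182077
[0.51720844 0.04531422 0.10834098] [3.19590518 4.45942268 5.36089048] 0.5520152492182077 [-0.77  0.98  1.84  1.    1.48 -1.29] piv [-0.1022 -0.     -0.0088] ax [-0.     1.    -0.002] phi 74.91
scene [(0.66, 92.0, 0.006, 0.003), (0.652, 92.0, 0.006, 0.006), (0.65, 90.0, 0.003, 0.003), (0.649, 90.0, 0.003, 0.0), (0.637, 89.0, 0.003, 0.0)]
side [(0.728, 89.0, 0.0, 0.003), (0.723, 91.0, 0.003, 0.006), (0.716, 91.0, 0.003, 0.003), (0.715, 92.0, 0.003, 0.003), (0.714, 90.0, 0.0, 0.003)]
```

The short leg has reached the plate: the force is up and the torque has flipped. I'll ease back slightly with a lighter grip, then open.

{"method": "step_arm", "body": {
  "commands": [0, 0, 0.0003, 0, -0.2, 0, 0, 0, 0.0006, 0, -0.4, 0, 0, 0, 0.001, 0, -0.6, 0, 0, 0, 0.001, 0, -0.6, 0, 0, 0, 0.001, 0, -0.6, 0, 0, 0, 0.001, 0, -0.6, 0, 0, 0, 0.001, 0, -0.6, 0, 0, 0, 0.001, 0, -0.6, 0, 0, 0, 0.001, 0, -0.6, 0, 0, 0, 0.001, 0, -0.6, 0],
  "grip_force": 20
}}

```text
t: 25.2
tcp_pos: [0.5174, 0.0459, 0.1073]
tool_rot: [0.628, 0.492, 0.475, -0.372]
force: [1.7, 4.5, 4.4]
finger_gap: 0.544
gripper_force: 46.1
```

{"method": "step_arm", "body": {
  "commands": [0, 0, 0, 0, 0, 0, 0, 0, 0, 0, 0, 0, 0, 0, 0, 0, 0, 0, 0, 0, 0, 0, 0, 0, 0, 0, 0, 0, 0, 0, 0, 0, 0, 0, 0, 0, 0, 0, 0, 0, 0, 0, 0, 0, 0, 0, 0, 0, 0, 0, 0, 0, 0, 0, 0, 0, 0, 0, 0, 0],
  "jaw": 75
}}

```text
t: 26.2
tcp_pos: [0.5174, 0.0455, 0.1066]
tool_rot: [0.628, 0.493, 0.474, -0.372]
force: [-0.1, 0.1, 0.5]
finger_gap: 0.749
gripper_force: 0.0
```

```bash
python3 - <<'E'
from h import *
s=manip.sense();print(s['force'].round(2),s['ft_torque'].round(3),s['finger_gap'],s['tcp_pos'])
R=Ro.from_quat(s['tool_rot']).as_matrix(); print('retreat: world up in tool',R.T@[0,0,1])
E
python3 chk.py 90
```

```text
[-0.08  0.11  0.45] [-0.429  0.059 -0.003] 0.7487036690462815 [0.51740458 0.04551461 0.10658262]
retreat: world up in tool [ 9.61732066e-01 -4.22853947e-05 -2.73991664e-01]

scene [(0.635, 90.0, 0.005), (0.588, 87.5, 0.0), (0.556, 92.5, 0.01), (0.549, 87.5, 0.005)]
side [(0.738, 90.0, 0.0), (0.717, 87.5, 0.0), (0.705, 92.5, 0.0), (0.685, 92.5, 0.005)]
```

The bracket stands at 90° on its own. I'll retreat straight back, then up.

{"method": "step_arm", "body": {
  "commands": [0, 0, -0.007, 0, 0, 0, 0, 0, -0.016, 0, 0, 0, 0, 0, -0.027, 0, 0, 0, 0, 0, -0.038, 0, 0, 0, 0.01, 0, -0.045, 0, 0, 0, 0.03, 0, -0.05, 0, 0, 0, 0.055, 0, -0.057, 0, 0, 0, 0.08, 0, -0.064, 0, 0, 0, 0.1, 0, -0.07, 0, 0, 0, 0.1, 0, -0.07, 0, 0, 0]
}}

```text
t: 27.3
tcp_pos: [0.5081, 0.0063, 0.2246]
tool_rot: [0.628, 0.494, 0.475, -0.37]
force: [-0.4, -0.3, 0.2]
finger_gap: 0.754
gripper_force: 0.0
```

```bash
python3 - <<'E'
from h import *
s=manip.sense();print(s['tcp_pos'])
print(delta([.6585,-.0885,.17],tool(-15.9,0)))
E
python3 chk.py 90
```

```text
[0.50808763 0.00631464 0.22461893]
[-6.87000e-02  1.68400e-01 -3.88000e-02 -1.14290e+00 -7.40064e+01
  1.96670e+00]

scene [(0.598, 90.0, 0.005), (0.59, 87.5, 0.0), (0.56, 85.0, 0.0), (0.542, 87.5, 0.005)]
side [(0.724, 90.0, 0.0), (0.713, 92.5, 0.0), (0.696, 92.5, 0.005), (0.682, 90.0, 0.005)]
```

{"method": "step_arm", "body": {
  "commands": [-0.007, 0.017, -0.004, -0.1, -7.5, 0.2, -0.014, 0.034, -0.008, -0.2, -15, 0.4, -0.021, 0.051, -0.012, -0.3, -22.5, 0.6, -0.028, 0.068, -0.016, -0.5, -30, 0.8, -0.035, 0.085, -0.02, -0.6, -37.5, 1, -0.042, 0.102, -0.024, -0.7, -45, 1.2, -0.049, 0.119, -0.028, -0.8, -52.5, 1.4, -0.056, 0.136, -0.032, -0.9, -60, 1.6, -0.063, 0.153, -0.036, -1, -67.5, 1.8, -0.069, 0.168, -0.039, -1.1, -74, 2],
  "jaw": 55
}}

```text
t: 28.4
tcp_pos: [0.6581, -0.0883, 0.1656]
tool_rot: [0.798, 0.603, -0.003, -0.001]
force: [-0.4, 0.2, 0.1]
finger_gap: 0.55
gripper_force: 0.0
```

```bash
cat > red.py <<'E'
from h import *
def red(n,f):
    c=snap(n,f); h=cv2.cvtColor(c['pixels'],cv2.COLOR_BGR2HSV); m=cv2.inRange(h,(0,150,90),(6,255,255))|cv2.inRange(h,(174,150,90),(180,255,255))
    k,l,st,ce=cv2.connectedComponentsWithStats(m); return c,[(st[i],ce[i].round(1)) for i in range(1,k) if st[i][4]>25]
E
python3 - <<'E'
from red import *
s=manip.sense();print(s['tcp_pos'],delta([.6585,-.0885,.0515],tool(-15.9,0)),s['q'].round(2))
for n in('scene','side','wrist'):
    c,L=red(n,n+'_r'); print(n,[(a.tolist(),b.tolist()) for a,b in L])
    for z in(.066,.111): print('   expect',proj(c,np.array([.6585,-.0885,z])).round(1))
E
```

```text
[ 0.65813289 -0.08827808  0.16563029] [ 3.000e-04  1.000e-03  1.141e-01 -3.184e-01  2.019e-01  1.000e-02] [-0.3   0.61  1.35 -0.    1.19 -0.02]
scene [([239, 229, 11, 22, 149], [244.4, 241.4]), ([104, 267, 26, 36, 432], [115.7, 283.4])]
   expect [244.4 247. ]
   expect [243.4 232.8]
side [([277, 164, 28, 8, 214], [290.9, 167.4]), ([245, 180, 7, 17, 97], [248.4, 188.2])]
   expect [248.  195.8]
   expect [247.5 181.3]
wrist [([269, 192, 21, 32, 423], [279.0, 206.9])]
   expect [280.2 199.6]
   expect [280.2 213. ]
```

The crank pin lies within 1 mm of where I expected. I'll descend onto it.

{"method": "step_arm", "body": {
  "commands": [0, 0, 0.02, 0, 0, 0, 0, 0, 0.045, 0, 0, 0, 0, 0, 0.07, 0, 0, 0, 0, 0, 0.09, 0, 0, 0, 0, 0, 0.102, 0, 0, 0, 0, 0, 0.11, 0, 0, 0, 0, 0, 0.114, 0, 0, 0, 0, 0, 0.114, 0, 0, 0, 0, 0, 0.114, 0, 0, 0, 0, 0, 0.114, 0, 0, 0]
}}

```text
t: 29.55
tcp_pos: [0.6578, -0.0879, 0.0533]
tool_rot: [0.798, 0.603, -0.0, -0.002]
force: [0.4, -0.6, 0.2]
finger_gap: 0.551
gripper_force: 0.0
```

{"method": "step_arm", "body": {
  "commands": [0, 0, 0, 0, 0, 0, 0, 0, 0, 0, 0, 0, 0, 0, 0, 0, 0, 0, 0, 0, 0, 0, 0, 0, 0, 0, 0, 0, 0, 0, 0, 0, 0, 0, 0, 0, 0, 0, 0, 0, 0, 0, 0, 0, 0, 0, 0, 0, 0, 0, 0, 0, 0, 0, 0, 0, 0, 0, 0, 0],
  "jaw": 5,
  "grip_force": 30
}}

```text
t: 30.55
tcp_pos: [0.6584, -0.0882, 0.053]
tool_rot: [0.798, 0.602, -0.0, -0.001]
force: [4.9, -1.3, 5.3]
finger_gap: 0.198
gripper_force: 30.3
```

```bash
cat > crank.py <<'E'
from h import *
import sys
wc=np.array([.6285,-.0626]); dth=float(sys.argv[1]) # degrees clockwise
s=manip.sense();R=Ro.from_quat(s['tool_rot']).as_matrix();v=s['tcp_pos'][:2]-wc
print(s['tcp_pos'],s['force'].round(1),'gap',s['finger_gap'].round(3),'r',np.linalg.norm(v).round(4),'ang rel plate',(np.degrees(np.arctan2(v[1],v[0]))+15.9).round(2))
u=v/np.linalg.norm(v)*.04
for a in -dth*np.arange(1,11)/10:
    q=wc+Ro.from_euler('z',a,degrees=True).as_matrix()[:2,:2]@u; d=R.T@np.append(q-s['tcp_pos'][:2],0); print(f'{d[0]:.4f}, {d[1]:.4f}, 0, 0, 0, 0,',end=' ')
E
python3 crank.py 60
```

```text
Traceback (most recent call last):
  File "crank.py", line 5, in <module>
    print(s['tcp_pos'],s['force'].round(1),'gap',s['finger_gap'].round(3),'r',np.linalg.norm(v).round(4),'ang rel plate',(np.degrees(np.arctan2(v[1],v[0]))+15.9).round(2))
                                                 ^^^^^^^^^^^^^^^^^^^^^
AttributeError: 'float' object has no attribute 'round'
```

```bash
sed -i "s/s\['finger_gap'\].round(3)/s['finger_gap']/" crank.py; python3 crank.py 60
```

```text
[ 0.65840753 -0.08822821  0.05301747] [ 4.9 -1.3  5.3] gap 0.19837651643205118 r 0.0394 ang rel plate -24.69
-0.0040, -0.0014, 0, 0, 0, 0, -0.0074, -0.0037, 0, 0, 0, 0, -0.0107, -0.0064, 0, 0, 0, 0, -0.0136, -0.0094, 0, 0, 0, 0, -0.0162, -0.0127, 0, 0, 0, 0, -0.0184, -0.0162, 0, 0, 0, 0, -0.0203, -0.0200, 0, 0, 0, 0, -0.0217, -0.0239, 0, 0, 0, 0, -0.0228, -0.0279, 0, 0, 0, 0, -0.0234, -0.0321, 0, 0, 0, 0,
```

{"method": "step_arm", "body": {
  "commands": [-0.004, -0.0014, 0, 0, 0, 0, -0.0074, -0.0037, 0, 0, 0, 0, -0.0107, -0.0064, 0, 0, 0, 0, -0.0136, -0.0094, 0, 0, 0, 0, -0.0162, -0.0127, 0, 0, 0, 0, -0.0184, -0.0162, 0, 0, 0, 0, -0.0203, -0.02, 0, 0, 0, 0, -0.0217, -0.0239, 0, 0, 0, 0, -0.0228, -0.0279, 0, 0, 0, 0, -0.0234, -0.0321, 0, 0, 0, 0]
}}

```text
t: 31.55
tcp_pos: [0.62, -0.1003, 0.053]
tool_rot: [0.798, 0.602, -0.0, -0.003]
force: [3.8, 1.9, 6.5]
finger_gap: 0.197
gripper_force: 30.4
```

```bash
python3 crank.py 60; python3 chk.py 90; cat > pad.py <<'E'
from h import *
# orange pad: hue mask in scene & side, report plate x of the front-top edge
P=np.array([.5619,.0136]);b=Ro.from_euler('z',-15.9,degrees=True).as_matrix()[:2,:2]
def padx(c):
    h=cv2.cvtColor(c['pixels'],cv2.COLOR_BGR2HSV); m=cv2.inRange(h,(8,150,120),(22,255,255))
    v,u=np.where(m); k=(abs(u-280)<150)&(v>100); return u[k],v[k]
def score(c,x,z0=.014,z1=.040):
    pass
if __name__=='__main__':
    for n in('scene0','side0'):
        c=load(n); u,v=padx(c)
        if len(u)==0: print(n,'none'); continue
        q=np.array([b.T@(onz(c,a,d,.04)[:2]-P) for a,d in zip(u,v)]); print(n,len(u),'x min/5%',q[:,0].min().round(4),np.percentile(q[:,0],5).round(4),'y',np.percentile(q[:,1],[5,95]).round(4))
    for n in('scene','side'):
        c=snap(n,n+'_p'); u,v=padx(c)
        if len(u)==0: print(n,'none'); continue
        q=np.array([b.T@(onz(c,a,d,.04)[:2]-P) for a,d in zip(u,v)]); print(n,len(u),'x min/5%',q[:,0].min().round(4),np.percentile(q[:,0],5).round(4),'y',np.percentile(q[:,1],[5,95]).round(4))
E
python3 pad.py
```

```text
[ 0.61998571 -0.10033963  0.05296013] [3.8 1.9 6.5] gap 0.19715533916954026 r 0.0387 ang rel plate -86.81
-0.0013, -0.0041, 0, 0, 0, 0, -0.0009, -0.0083, 0, 0, 0, 0, -0.0000, -0.0124, 0, 0, 0, 0, 0.0012, -0.0164, 0, 0, 0, 0, 0.0029, -0.0202, 0, 0, 0, 0, 0.0050, -0.0238, 0, 0, 0, 0, 0.0074, -0.0272, 0, 0, 0, 0, 0.0102, -0.0303, 0, 0, 0, 0, 0.0133, -0.0332, 0, 0, 0, 0, 0.0167, -0.0356, 0, 0, 0, 0, 
scene [(0.236, 90.0, 0.005), (0.228, 92.5, 0.01), (0.224, 87.5, 0.0), (0.223, 70.0, 0.005)]
side [(0.646, 85.0, -0.01), (0.633, 87.5, -0.005), (0.631, 85.0, -0.005), (0.611, 90.0, 0.0)]
scene0 646 x min/5% -0.1655 -0.1502 y [-0.076   0.4378]
side0 984 x min/5% -0.0878 -0.0756 y [-0.0155  0.3838]
scene 634 x min/5% -0.1655 -0.1504 y [-0.069   0.4378]
side 1059 x min/5% -0.1142 -0.079 y [0.3182 0.388 ]
```

{"method": "step_arm", "body": {
  "commands": [-0.0013, -0.0041, 0, 0, 0, 0, -0.0009, -0.0083, 0, 0, 0, 0, 0, -0.0124, 0, 0, 0, 0, 0.0012, -0.0164, 0, 0, 0, 0, 0.0029, -0.0202, 0, 0, 0, 0, 0.005, -0.0238, 0, 0, 0, 0, 0.0074, -0.0272, 0, 0, 0, 0, 0.0102, -0.0303, 0, 0, 0, 0, 0.0133, -0.0332, 0, 0, 0, 0, 0.0167, -0.0356, 0, 0, 0, 0]
}}

```text
t: 32.75
tcp_pos: [0.5917, -0.076, 0.053]
tool_rot: [0.798, 0.603, -0.0, -0.001]
force: [5.5, -1.8, 3.2]
finger_gap: 0.196
gripper_force: 30.2
```

```bash
python3 crank.py 30; cat > pad.py <<'E'
from h import *
P=np.array([.5619,.0136]);b=Ro.from_euler('z',-15.9,degrees=True).as_matrix()[:2,:2]
def rep(n,c):
    h=cv2.cvtColor(c['pixels'],cv2.COLOR_BGR2HSV); v,u=np.where(cv2.inRange(h,(8,150,110),(24,255,255)))
    q=np.array([np.r_[b.T@(onz(c,a,d,.04)[:2]-P)] for a,d in zip(u,v)]).reshape(-1,2)
    k=(q[:,0]>-.1)&(q[:,0]<.04)&(q[:,1]>-.13)&(q[:,1]<.02); q=q[k]
    if len(q): print(n,len(q),'x@z.04 pct5,50,95',np.percentile(q[:,0],[5,50,95]).round(4),'y',np.percentile(q[:,1],[5,95]).round(4))
    else: print(n,'none')
if __name__=='__main__':
    for n in('scene0','side0','wrist1'): rep(n,load(n))
    for n in('scene','side','wrist'): rep(n,snap(n,n+'_p%d'%(manip.sense()['t']*10)))
E
echo; python3 pad.py; python3 chk.py 90
```

```text
[ 0.59169314 -0.07601413  0.05300088] [ 5.5 -1.8  3.2] gap 0.19591308201654442 r 0.0392 ang rel plate -144.08
0.0012, -0.0019, 0, 0, 0, 0, 0.0030, -0.0029, 0, 0, 0, 0, 0.0049, -0.0039, 0, 0, 0, 0, 0.0068, -0.0048, 0, 0, 0, 0, 0.0087, -0.0056, 0, 0, 0, 0, 0.0107, -0.0063, 0, 0, 0, 0, 0.0127, -0.0069, 0, 0, 0, 0, 0.0147, -0.0074, 0, 0, 0, 0, 0.0168, -0.0078, 0, 0, 0, 0, 0.0189, -0.0081, 0, 0, 0, 0, 
scene0 218 x@z.04 pct5,50,95 [-0.0041  0.0064  0.0173] y [-0.085  -0.0215]
side0 90 x@z.04 pct5,50,95 [-0.0208 -0.0078  0.0035] y [-0.0468  0.0043]
wrist1 27 x@z.04 pct5,50,95 [-0.0095 -0.0087 -0.0082] y [-0.0843 -0.0382]
scene 116 x@z.04 pct5,50,95 [-0.0257 -0.017  -0.0076] y [-0.0618 -0.0199]
side 33 x@z.04 pct5,50,95 [-0.0396 -0.0292 -0.0207] y [-0.0296  0.0061]
wrist 470 x@z.04 pct5,50,95 [-0.0305 -0.0263 -0.0198] y [-0.0418 -0.0169]

scene [(0.062, 82.5, -0.01), (0.059, 102.5, -0.02), (0.057, 85.0, -0.005), (0.055, 110.0, -0.01)]
side [(0.597, 85.0, -0.01), (0.589, 87.5, -0.01), (0.561, 87.5, -0.005), (0.548, 90.0, -0.01)]
```

{"method": "step_arm", "body": {
  "commands": [0.0012, -0.0019, 0, 0, 0, 0, 0.003, -0.0029, 0, 0, 0, 0, 0.0049, -0.0039, 0, 0, 0, 0, 0.0068, -0.0048, 0, 0, 0, 0, 0.0087, -0.0056, 0, 0, 0, 0, 0.0107, -0.0063, 0, 0, 0, 0, 0.0127, -0.0069, 0, 0, 0, 0, 0.0147, -0.0074, 0, 0, 0, 0, 0.0168, -0.0078, 0, 0, 0, 0, 0.0189, -0.0081, 0, 0, 0, 0]
}}

```text
t: 34.0
tcp_pos: [0.5891, -0.0567, 0.053]
tool_rot: [0.798, 0.603, -0.0, -0.001]
force: [5.2, -5.0, 2.7]
finger_gap: 0.2
gripper_force: 30.2
```

```bash
python3 crank.py 20; echo; python3 pad.py|tail -3; python3 - <<'E'
from chk import *
from scipy.optimize import minimize
for n in('side',):
    c=snap(n,n+'_g'); p=c['pixels'].astype(int); w=((p.min(2)>135)&(p.max(2)-p.min(2)<30)).astype(np.uint8); r=[]
    b=Ro.from_euler('z',-15.9,degrees=True).as_matrix()
    for x in np.arange(-.07,-.04,.0025):
      for y in np.arange(-.03,.0,.004):
       for yw in(-3,0,3):
        m=mask(c,np.array([.5619,.0136,.012])+b@np.array([x,y,0]),-15.9+yw,90); ring=cv2.dilate(m,np.ones((5,5)))-m
        r.append((w[m>0].mean()-w[ring>0].mean(),x,y,yw))
    print(n,[tuple(float(x) for x in np.round(q,4)) for q in sorted(r)[::-1][:5]])
E
```

```text
[ 0.5891253  -0.0566882   0.05300148] [ 5.2 -5.   2.7] gap 0.20030889776322852 r 0.0398 ang rel plate 187.36
0.0014, -0.0003, 0, 0, 0, 0, 0.0028, -0.0004, 0, 0, 0, 0, 0.0042, -0.0005, 0, 0, 0, 0, 0.0055, -0.0005, 0, 0, 0, 0, 0.0069, -0.0005, 0, 0, 0, 0, 0.0083, -0.0004, 0, 0, 0, 0, 0.0097, -0.0002, 0, 0, 0, 0, 0.0111, -0.0001, 0, 0, 0, 0, 0.0125, 0.0002, 0, 0, 0, 0, 0.0139, 0.0005, 0, 0, 0, 0, 
scene 117 x@z.04 pct5,50,95 [-0.0333 -0.0239 -0.0142] y [-0.0851 -0.0195]
side 35 x@z.04 pct5,50,95 [-0.0458 -0.0335 -0.0265] y [-0.0284  0.0069]
wrist 419 x@z.04 pct5,50,95 [-0.0362 -0.0322 -0.0256] y [-0.0852 -0.0155]
side [(0.6013, -0.0625, -0.014, 0.0), (0.5976, -0.065, -0.014, 3.0), (0.5948, -0.065, -0.018, 3.0), (0.5946, -0.0625, -0.018, 0.0), (0.5893, -0.06, -0.018, 0.0)]
```

{"method": "step_arm", "body": {
  "commands": [0.0014, -0.0003, 0, 0, 0, 0, 0.0028, -0.0004, 0, 0, 0, 0, 0.0042, -0.0005, 0, 0, 0, 0, 0.0055, -0.0005, 0, 0, 0, 0, 0.0069, -0.0005, 0, 0, 0, 0, 0.0083, -0.0004, 0, 0, 0, 0, 0.0097, -0.0002, 0, 0, 0, 0, 0.0111, -0.0001, 0, 0, 0, 0, 0.0125, 0.0002, 0, 0, 0, 0, 0.0139, 0.0005, 0, 0, 0, 0]
}}

```text
t: 35.2
tcp_pos: [0.5927, -0.044, 0.053]
tool_rot: [0.798, 0.603, -0.001, -0.001]
force: [3.1, -5.5, 3.8]
finger_gap: 0.196
gripper_force: 30.2
```

```bash
python3 crank.py 10; echo; python3 pad.py|tail -3
```

```text
[ 0.59272928 -0.04398241  0.05299311] [ 3.1 -5.5  3.8] gap 0.1964717509781804 r 0.0403 ang rel plate 168.4
0.0006, 0.0005, 0, 0, 0, 0, 0.0013, 0.0006, 0, 0, 0, 0, 0.0020, 0.0008, 0, 0, 0, 0, 0.0026, 0.0010, 0, 0, 0, 0, 0.0033, 0.0012, 0, 0, 0, 0, 0.0040, 0.0014, 0, 0, 0, 0, 0.0046, 0.0016, 0, 0, 0, 0, 0.0053, 0.0018, 0, 0, 0, 0, 0.0060, 0.0021, 0, 0, 0, 0, 0.0066, 0.0023, 0, 0, 0, 0, 
scene 122 x@z.04 pct5,50,95 [-0.0399 -0.0279 -0.0181] y [-0.0848 -0.0196]
side 34 x@z.04 pct5,50,95 [-0.0478 -0.0387 -0.0292] y [-0.0279  0.0066]
wrist 1373 x@z.04 pct5,50,95 [-0.0392 -0.0345 -0.0291] y [-0.0877 -0.0181]
```

{"method": "step_arm", "body": {
  "commands": [0.0006, 0.0005, 0, 0, 0, 0, 0.0013, 0.0006, 0, 0, 0, 0, 0.002, 0.0008, 0, 0, 0, 0, 0.0026, 0.001, 0, 0, 0, 0, 0.0033, 0.0012, 0, 0, 0, 0, 0.004, 0.0014, 0, 0, 0, 0, 0.0046, 0.0016, 0, 0, 0, 0, 0.0053, 0.0018, 0, 0, 0, 0, 0.006, 0.0021, 0, 0, 0, 0, 0.0066, 0.0023, 0, 0, 0, 0]
}}

```text
t: 36.35
tcp_pos: [0.5958, -0.0386, 0.053]
tool_rot: [0.798, 0.603, -0.002, -0.001]
force: [1.6, -6.4, 4.1]
finger_gap: 0.2
gripper_force: 30.3
```

```bash
python3 crank.py 10; echo; python3 pad.py|tail -3; python3 - <<'E'
from h import *
import glob
# wrist: orange front edge per plate-y band, and fence (blue) inner edge
P=np.array([.5619,.0136]);b=Ro.from_euler('z',-15.9,degrees=True).as_matrix()[:2,:2]
for f in sorted(glob.glob('pics/wrist_p*.pkl')):
    c=pickle.load(open(f,'rb')); h=cv2.cvtColor(c['pixels'],cv2.COLOR_BGR2HSV); o=[]
    for lo,hi,z in(((8,150,110),(24,255,255),.04),((100,120,60),(125,255,255),.042)):
        v,u=np.where(cv2.inRange(h,lo,hi)); q=np.array([b.T@(onz(c,a,d,z)[:2]-P) for a,d in zip(u,v)]).reshape(-1,2)
        for y in(-.08,-.065,-.05,-.035,-.025):
            k=(abs(q[:,1]-y)<.004)&(abs(q[:,0]+.05)<.06); o.append((round(1e3*q[k,0].min(),1),round(1e3*q[k,0].max(),1)) if k.sum()>3 else None)
    print(f[-8:-4],o)
E
```

```text
[ 0.59579676 -0.03855733  0.05298058] [ 1.6 -6.4  4.1] gap 0.20005217208433382 r 0.0406 ang rel plate 159.58
0.0004, 0.0008, 0, 0, 0, 0, 0.0011, 0.0011, 0, 0, 0, 0, 0.0017, 0.0013, 0, 0, 0, 0, 0.0024, 0.0016, 0, 0, 0, 0, 0.0030, 0.0019, 0, 0, 0, 0, 0.0036, 0.0022, 0, 0, 0, 0, 0.0043, 0.0025, 0, 0, 0, 0, 0.0049, 0.0029, 0, 0, 0, 0, 0.0055, 0.0032, 0, 0, 0, 0, 0.0061, 0.0036, 0, 0, 0, 0, 
scene 101 x@z.04 pct5,50,95 [-0.0399 -0.0289 -0.0202] y [-0.0851 -0.0485]
side 34 x@z.04 pct5,50,95 [-0.0478 -0.0387 -0.0292] y [-0.0279  0.0066]
wrist 811 x@z.04 pct5,50,95 [-0.0394 -0.0355 -0.0292] y [-0.0869 -0.0178]
p328 [(np.float64(-20.4), np.float64(-20.2)), None, (np.float64(-30.2), np.float64(-30.0)), (np.float64(-30.7), np.float64(-19.7)), (np.float64(-30.9), np.float64(-19.7)), (np.float64(-110.0), np.float64(-84.2)), (np.float64(-110.0), np.float64(-82.3)), (np.float64(-109.9), np.float64(-79.6)), (np.float64(-110.0), np.float64(-73.1)), (np.float64(-78.9), np.float64(-73.3))]
p341 [(np.float64(-26.5), np.float64(-25.7)), None, None, (np.float64(-36.5), np.float64(-25.7)), (np.float64(-36.5), np.float64(-25.5)), (np.float64(-110.0), np.float64(-90.2)), (np.float64(-109.9), np.float64(-90.1)), (np.float64(-109.9), np.float64(-86.5)), None, None]
p353 [(np.float64(-39.7), np.float64(-28.7)), (np.float64(-39.5), np.float64(-28.8)), (np.float64(-39.5), np.float64(-28.8)), (np.float64(-39.6), np.float64(-28.8)), (np.float64(-39.7), np.float64(-28.7)), (np.float64(-109.9), np.float64(-88.1)), (np.float64(-110.0), np.float64(-90.1)), (np.float64(-103.8), np.float64(-88.4)), None, None]
p364 [(np.float64(-39.7), np.float64(-28.5)), (np.float64(-39.5), np.float64(-29.1)), (np.float64(-39.5), np.float64(-38.1)), (np.float64(-39.6), np.float64(-28.9)), (np.float64(-39.9), np.float64(-28.8)), (np.float64(-109.9), np.float64(-87.9)), (np.float64(-110.0), np.float64(-90.2)), (np.float64(-98.4), np.float64(-90.1)), None, None]
```

The pad face has stalled at plate x = -39.6 mm (36.5 → 39.6 → 39.6), so the bracket is against the fence with the spring in about 3.3 mm. About 9° more will bring it half-way.

{"method": "step_arm", "body": {
  "commands": [0.0004, 0.0005, 0, 0, 0, 0, 0.001, 0.0008, 0, 0, 0, 0, 0.0017, 0.0011, 0, 0, 0, 0, 0.0024, 0.0014, 0, 0, 0, 0, 0.003, 0.0017, 0, 0, 0, 0, 0.0036, 0.002, 0, 0, 0, 0, 0.0043, 0.0023, 0, 0, 0, 0, 0.0049, 0.0027, 0, 0, 0, 0, 0.0055, 0.003, 0, 0, 0, 0, 0.0061, 0.0034, 0, 0, 0, 0]
}}

```text
t: 37.5
tcp_pos: [0.5996, -0.0338, 0.0529]
tool_rot: [0.798, 0.603, -0.003, -0.002]
force: [1.0, -6.8, 5.6]
finger_gap: 0.194
gripper_force: 30.5
```

```bash
python3 crank.py 0|head -1; python3 pad.py|tail -1
```

```text
[ 0.59957413 -0.03375381  0.05293418] [ 1.  -6.8  5.6] gap 0.1936273832594362 r 0.0409 ang rel plate 150.98
wrist 158 x@z.04 pct5,50,95 [-0.0396 -0.037  -0.0291] y [-0.0833 -0.0164]
```

The spring is now in about 5 mm. I'll release and rise.

{"method": "step_arm", "body": {
  "commands": [0, 0, 0, 0, 0, 0, 0, 0, 0, 0, 0, 0, 0, 0, 0, 0, 0, 0, 0, 0, 0, 0, 0, 0, 0, 0, 0, 0, 0, 0, 0, 0, 0, 0, 0, 0, 0, 0, -0.01, 0, 0, 0, 0, 0, -0.03, 0, 0, 0, 0, 0, -0.06, 0, 0, 0, 0, 0, -0.09, 0, 0, 0],
  "jaw": 50
}}

```text
t: 38.65
tcp_pos: [0.6009, -0.0316, 0.144]
tool_rot: [0.798, 0.602, -0.001, -0.003]
force: [1.1, 0.0, -0.8]
finger_gap: 0.499
gripper_force: 0.0
```

{"method": "step_arm", "body": {
  "commands": [0, 0, -0.03, 0, 0, 0, 0, 0, -0.06, 0, 0, 0, 0, 0, -0.09, 0, 0, 0, 0, 0, -0.12, 0, 0, 0, 0, 0, -0.12, 0, 0, 0, 0, 0, -0.12, 0, 0, 0, 0, 0, -0.12, 0, 0, 0, 0, 0, -0.12, 0, 0, 0, 0, 0, -0.12, 0, 0, 0, 0, 0, -0.12, 0, 0, 0]
}}

```text
t: 39.65
tcp_pos: [0.6014, -0.032, 0.2618]
tool_rot: [0.798, 0.603, -0.002, -0.003]
force: [0.2, 0.1, -0.2]
finger_gap: 0.498
gripper_force: 0.0
```

```bash
python3 - <<'E'
from chk import *
from red import red
P=np.array([.5619,.0136]);b=Ro.from_euler('z',-15.9,degrees=True).as_matrix()
# crank angle from wrist+side views
for n in('scene','side','wrist'):
    c,L=red(n,n+'_z'); print(n,[(a.tolist(),d.tolist()) for a,d in L])
    for an in(150,155,160): 
        w=P+(b[:2,:2]@([.085+.04*np.cos(np.radians(an)),-.055+.04*np.sin(np.radians(an))])); print('   ',an,proj(c,np.append(w,.0885)).round(1))
c=load('wrist_z'); h=cv2.cvtColor(c['pixels'],cv2.COLOR_BGR2HSV); v,u=np.where(cv2.inRange(h,(8,150,110),(24,255,255)))
q=np.array([b[:2,:2].T@(onz(c,a,d,.04)[:2]-P) for a,d in zip(u,v)]); q=q[(abs(q[:,0]+.04)<.04)&(abs(q[:,1]+.05)<.06)]; print('pad',np.percentile(q[:,0],[2,50,98]),np.percentile(q[:,1],[2,98]))
for n in('scene','side'):
    c=load(n+'_z'); p=c['pixels'].astype(int); w=((p.min(2)>135)&(p.max(2)-p.min(2)<30)).astype(np.uint8); r=[]
    for x in np.arange(-.07,-.055,.0025):
      for y in np.arange(-.024,.0,.004):
       for th in(85,87.5,90,92.5,95):
        m=mask(c,np.array([P[0],P[1],.012])+b@np.array([x,y,0]),-15.9,th); ring=cv2.dilate(m,np.ones((5,5)))-m
        r.append((w[m>0].mean()-w[ring>0].mean(),x,y,th))
    print(n,[tuple(float(x) for x in np.round(k,4)) for k in sorted(r)[::-1][:4]])
s=manip.sense();print(s['t'],s['tcp_pos'],s['force'])
E
```

```text
scene [([254, 208, 8, 17, 89], [257.9, 216.9]), ([104, 267, 26, 36, 432], [115.7, 283.4])]
    150 [258.2 215. ]
    155 [256.7 214.6]
    160 [255.2 214.3]
side [([277, 164, 28, 8, 214], [290.9, 167.4]), ([260, 193, 8, 18, 115], [263.8, 202.0])]
    150 [262.5 202.6]
    155 [263.7 202.3]
    160 [264.8 201.8]
wrist [([271, 175, 15, 21, 176], [278.4, 185.4])]
    150 [279.4 183.3]
    155 [278.1 185.8]
    160 [277.  188.4]
pad [-0.03958103 -0.03367522 -0.024029  ] [-0.08944184 -0.01768333]
scene [(0.2609, -0.0625, -0.016, 87.5), (0.2484, -0.06, -0.016, 87.5), (0.2406, -0.065, -0.016, 87.5), (0.2406, -0.0675, -0.012, 90.0)]
side [(0.5722, -0.065, -0.024, 85.0), (0.5705, -0.065, -0.016, 90.0), (0.5647, -0.0625, -0.016, 92.5), (0.5636, -0.065, -0.016, 92.5)]
39.8 [ 0.60167697 -0.0320095   0.26236237] [ 1.3989809  -0.02695622  0.75614489]
```

```bash
python3 -c "
from station import manip
print(manip.sign_off())"
```

```text
the job is handed in; nothing more can be done
None
```

The bracket stands on its short leg, clamped against the fence with the pad spring in about 5 mm (estimated from the wheel angle). I kept the hand clear of the bottle, beaker and screwdriver, and handed in at about 40 s; the hand-in returned no verdict.

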